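# Blow out a drilled block with the dead-man air lever

### The job

The drilled block stands loose in the slide-jaw fixture with its brass port pointing sideways over the fixed jaw: give it a quarter turn so that the port faces the air nozzle, stand it midway along the jaws, and push the moving jaw up until the block is held snug against the fixed jaw. Only then press the paddle of the dead-man air lever down until the lever is level, half way through its travel, never down near its bottom stop, and finish while still holding it there. Leave the jar, the screwdriver and the dish alone.

Things in the scene. Friction and masses are not known exactly. Their poses are not given: they have to be found in the camera images.
- fixture: Fixed fixture, base 190 (x) x 210 (y) x 20 mm; origin on the work surface under the seat's middle. The block stands on the base's top, 20 mm up. Jaws (46 mm long in x, tops 44 mm up) close along y: fixed jaw at +y, face at y = +20 mm; moving jaw at -y. Nozzle at +x points to -x; its post (x 62 to 90 mm) is 66 mm high. Finished, the block is centred at x = 0, y = 0, its x along the fixture's x.
- nozzle_tip (a point): Mouth of the brass air nozzle (14 mm diameter, tapering), at fixture x = +42 mm, y = 0, 54 mm up.
- block_mid (a point): Centre, half-way up, of the loose aluminium block, 40 x 40 x 80 mm, upright, about 0.3 kg. Its z is up, its +x towards the brass port. At the start the port points to about the fixture's +y; it must point to the fixture's +x. The block stands 56 mm proud of the jaws; grip its upper part across either pair of faces (40 mm wide).
- port (a point): Centre of the outer end of the brass port bush (14 mm diameter, standing 8 mm out of the block's +x face, 28 mm from the block's axis, 34 mm above its underside). Nothing else stands out of the block. When done it is in line with the nozzle, about 14 mm short of its mouth.
- jaw (a joint): Position of the moving jaw (m); gap between the jaw faces = 0.035 + this value; 0 = shut, 0.036 = fully open. It reads about 0.005 when the 40 mm block is held snug. Starts at 0.013 to 0.025, stays where it is left (sliding friction about 3 N) and is pushed by its post.
- jaw_post (a point): Centre of the top end of the upright steel post (14 mm diameter, top 74 mm above the work surface, its lowest 30 mm inside the jaw's slide) on the moving jaw, 35 mm behind the jaw's face, at fixture x = 0, y = -0.050 - jaw. Pushing it towards the fixture's +y closes the jaw.
- valve: Fixed pedestal of the dead-man air valve: base 180 (x) x 110 (y) x 12 mm, origin on the work surface under its centre, z up. The lever's pivot is at x = +45 mm, 110 mm up, on an aluminium block (up to 126 mm high); the lever runs from there towards -x, with the paddle near its end. It stands on the other side, left or right, from the fixture.
- handle: The sprung dead-man lever: steel bar 105 x 18 x 10 mm with a black paddle, 40 (along the lever) x 36 x 8 mm, on top of its end, centred 90 mm from the pivot. Origin on the pivot axis, 110 mm above the work surface. The paddle is what is pressed.
- paddle_top (a point): Centre of the paddle's upper face. It is about 143 mm above the work surface with the lever free and 123 mm with the lever level; the press is straight down.
- lever (a joint): Angle of the dead-man lever (rad): 0 = free (raised by 0.225), 0.225 = level, which is half way, 0.45 = bottom stop. A spring returns it; at the paddle it takes about 3.5 N to start, 8.5 N level, 13 N at the bottom.
- jar: Bystander: amber glass jar with a steel cap, 60 mm diameter, 85 mm high, origin at its foot. Leave alone.
- screwdriver: Bystander: screwdriver, 200 mm long, handle 26 mm thick, lying on the bench; origin under its middle, x towards its tip. Leave alone.
- tray: Bystander: round steel dish, 90 mm diameter, 30 mm high, origin at its foot. Leave alone.
There are look-alikes about, which are no part of the job. Of the things that look like the part that bears block_mid, the smaller one is meant. Leave any blue look-alike of the valve alone.

How it is judged:
By the outcome, as a careful person would: the job done as asked, in the order asked, and still so for the second after the job is handed in, while the arm keeps its last pose, push and grip.
It also fails if it takes over 58 s, if anything falls off the work surface, if the arm or the gripper's body presses on something with over 40 N, if the wrist force passes 120 N, or if a joint passes its speed limit or range.

### The arm

A 7-joint arm with a two-finger parallel gripper is mounted at the origin on the work surface. World frame = base frame: x ahead of the robot, y to its left, z up, the work surface at z = 0. Lengths are in m, angles in rad, forces in N, time in s.
With the tool pointing down it reaches from about 0.425 to 1.025 m from the base axis. Payload 9.4 kg.
Tool frame: the origin (TCP) lies between the finger pads; the fingertips stand 8 mm ahead of it and the grasp point (between the pads) lies 11 mm behind it; z points along the fingers, x is the direction in which the jaws open and shut, and the axes are right-handed (so a half turn about z gives the same grasp; the last joint's range is limited). The gripper opens to 85 mm and grips with 20 to 120 N. Pads are 22 mm wide; open, the fingers measure 114 mm over their backs; the gripper's body (76 mm by 85 mm) begins 54 mm behind the grasp point. The pads swing forward as they close: fully open they stand 13 mm farther back than shut.
Start: joints at [1.237, 0.599, -0.003, 1.599, 0.002, 0.943, -0.08], TCP at [0.184, -0.701, 0.239] pointing down, gripper open.
Joint ranges: [-2.57, 2.57], [-0.35, 1.97], [-1.29, 1.29], [0.11, 2.56], [-1.05, 4.19], [0.11, 1.86], [-2.63, 2.63]. Speed limits (rad/s): [2.22, 2.22, 3.01, 3.01, 3.14, 3.14, 3.14].

### API

Orientations are given as a 3x3 rotation matrix whose columns are the frame's x, y, z axes.
In Python, from rig import * gives the robot as it stands.
- The arm moves only by the shell command python3 -m creep 'ROWS'. ROWS is a JSON object of lists of equal length, an entry for each row: "linear": the shift along the tool's x, y, z in m, a list of three; "turn": the turn, a rotation vector about the tool's x, y, z in degrees, a list of three; "fingers": the opening in per cent of the stroke, from 0 (shut) to 100 (fully open). In form: {"linear": [[x, y, z], ...], "turn": [[rx, ry, rz], ...], "fingers": [fingers, ...]}. A call has 1 to 5 rows; each row shifts and turns the commanded pose from where the row before left it, along the tool's axes as they then stand; what a row does not reach is not made up. A row lasts 1/12 s, in which the tool goes at most 41.7 mm and 7.16 degrees, less where a joint would pass 70% of its speed; a pose out of reach is approached as far as the arm can. A call with a gripper value outside its range is refused whole. The fingers move at their own pace and stop on an object; the grip force is fixed at half the most. Time passes only in rows, so rows that do not move let the fingers close. It gives the time, the measured TCP pose, the force and the opening at its end, in the units of the state.
- read_state(): the state, without advancing time (a new reading comes with each control period).
- snapshot(name): name is "scene" or "top"; returns (picture, depth): 420x560x3 uint8, red, green, blue; 420x560 float32, m along the optical axis (not along the pixel's ray), 0 where there is no reading.
- camera_params(name): a dict with "intrinsics" (3x3 intrinsics, pixels), "dist_coeffs" ([k1, k2, p1, p2, k3] as OpenCV has them; the pictures are not rectified), "eye" and "rotation" of the camera in the world. Camera axes: x right, y up, looking along -z (the intrinsics and any distortion apply to the point x, -y, -z); pixel columns grow to the right and rows downward; lengths in m; the calibration is good to about 2 mm. A picture is of the moment at which its call begins. camera_params takes no time and is no camera call.
- job_done(): hands the job in, once; it reports no verdict.
The state is a dict: "time": time; "joint_positions": joint angles; "dq": joint speeds; "joint_torque": joint torques, N m; "ee_pos": TCP position; "tcp_rot": TCP orientation; "force": force on the tool from outside, world axes, zero at the start; "torque": the same for the moment, N m; "gripper_width": finger opening in m.
Only numpy, scipy, OpenCV 4.12 (cv2) and the standard library are available. Lean on these libraries where they do the work, as an engineer would, in place of code of your own. Each camera call takes 0.05 s, during which the arm holds its last target.

## Working session

There is one attempt and no reset: what is moved stays moved. The work goes in short steps, Python scripts to look and compute and a shell command to move; the robot and the scene stay as the last step left them, time stands still between calls to the robot, and variables do not carry over. Pictures are saved under pics/ and viewed, and the job is handed in when it is done.

```bash
ls; mkdir -p pics
python3 - <<'E'
from rig import *
import cv2,numpy as np
s=read_state(); print({k:np.round(v,3).tolist() for k,v in s.items()})
for n in ("scene","top"):
    p,d=snapshot(n); cv2.imwrite(f"pics/{n}0.png",p[...,::-1]); np.save(f"pics/{n}0.npy",d)
    c=camera_params(n); print(n,{k:np.round(v,4).tolist() for k,v in c.items()})
E
```

```text
pics
{'time': 0.0, 'joint_positions': [1.237, 0.6, -0.003, 1.6, 0.002, 0.943, -0.08], 'dq': [-0.002, -0.001, 0.0, -0.001, -0.0, -0.0, 0.0], 'joint_torque': [0.0, -77.647, 1.565, -25.801, 0.012, 0.009, -0.0], 'ee_pos': [0.184, -0.701, 0.238], 'tcp_rot': [[0.254, -0.967, -0.0], [-0.967, -0.254, 0.002], [-0.002, 0.0, -1.0]], 'force': [0.401, -0.262, 0.259], 'torque': [-0.04, 0.03, -0.048], 'gripper_width': 0.086}
scene {'intrinsics': [[526.3543, 0.0, 273.2023], [0.0, 526.3543, 221.1906], [0.0, 0.0, 1.0]], 'dist_coeffs': [0.0223, 0.0, 0.0, 0.0, 0.0], 'eye': [1.1302, -0.811, 1.4799], 'rotation': [[0.8344, -0.4558, 0.3099], [0.551, 0.675, -0.4907], [0.0145, 0.5802, 0.8143]]}
top {'intrinsics': [[538.053, 0.0, 278.5743], [0.0, 538.053, 198.7904], [0.0, 0.0, 1.0]], 'dist_coeffs': [0.0502, 0.0, 0.0, 0.0, 0.0], 'eye': [0.4854, 0.0148, 1.5058], 'rotation': [[0.0188, 0.9962, -0.0856], [-0.9994, 0.0211, 0.0258], [0.0275, 0.0851, 0.996]]}
```

View pics/scene0.png

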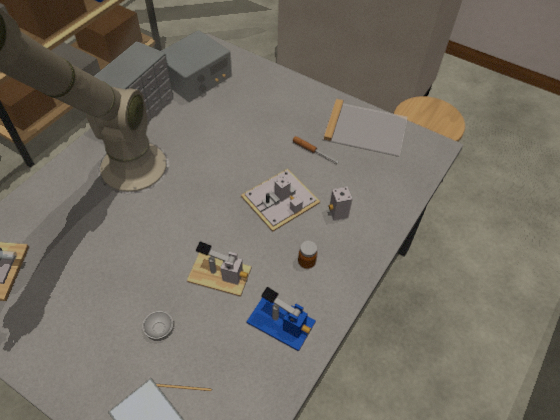

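View pics/top0.png

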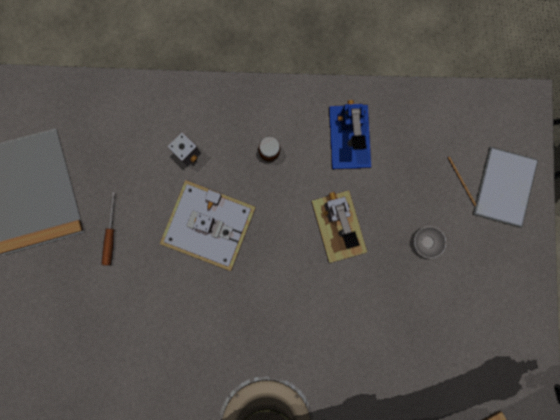

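```bash
cat > h.py <<'E'
from rig import *
import cv2,numpy as np
def cloud(n,d):
    c=camera_params(n);K=np.array(c["intrinsics"]);D=np.array(c["dist_coeffs"])
    v,u=np.mgrid[0:d.shape[0],0:d.shape[1]]
    pts=np.stack([u.ravel(),v.ravel()],1).astype(np.float64)[:,None]
    q=cv2.undistortPoints(pts,K,D)[:,0]
    z=d.ravel()
    P=np.stack([q[:,0]*z,-q[:,1]*z,-z],1)@np.array(c["rotation"]).T+np.array(c["eye"])
    P[z==0]=np.nan
    return P.reshape(*d.shape,3)
def proj(n,X):
    c=camera_params(n);X=np.atleast_2d(X)
    p=(X-np.array(c["eye"]))@np.array(c["rotation"])
    p=p*[1,-1,-1]
    return cv2.projectPoints(p,np.zeros(3),np.zeros(3),np.array(c["intrinsics"]),np.array(c["dist_coeffs"]))[0][:,0]
def pix2z(n,u,v,z):
    c=camera_params(n)
    q=cv2.undistortPoints(np.array([[[u,v]]],float),np.array(c["intrinsics"]),np.array(c["dist_coeffs"]))[0,0]
    r=np.array(c["rotation"])@np.array([q[0],-q[1],-1]);e=np.array(c["eye"])
    return e+r*(z-e[2])/r[2]
def crop(n,img,u0,u1,v0,v1,name):
    k=min(800/(u1-u0),600/(v1-v0))
    o=cv2.resize(img[v0:v1,u0:u1,::-1],None,fx=k,fy=k,interpolation=cv2.INTER_CUBIC)
    cv2.imwrite(f"pics/{name}.png",o[:600,:800]); print(name,"scale",k,"off",u0,v0)
E
python3 - <<'E'
from h import *
for n,b1,b2 in (("top",(155,260,175,275),(305,375,180,270)),("scene",(235,325,160,235),(180,260,235,300))):
    img=cv2.imread(f"pics/{n}0.png")[...,::-1]
    crop(n,img,*b1,f"{n}_fix0"); crop(n,img,*b2,f"{n}_val0")
d=np.load("pics/top0.npy");P=cloud("top",d)
np.set_printoptions(linewidth=250)
print((P[180:272:3,160:258:3,2]*1000).round(0).astype(int))
E
```

```text
top_fix0 scale 6.0 off 155 175
top_val0 scale 6.666666666666667 off 305 180
scene_fix0 scale 8.0 off 235 160
scene_val0 scale 9.23076923076923 off 180 235
[[ 0 -1  3 ...  2 -1  0]
 [ 2  4  3 ...  5 -3  2]
 [ 6  2 -1 ... -1 -5  0]
 ...
 [ 0  1 -4 ...  3  2  2]
 [-1  1 -6 ... -5 -1 -2]
 [ 1  1  0 ...  1  4  1]]<stdin>:7: RuntimeWarning: invalid value encountered in cast
```

View pics/top_fix0.png

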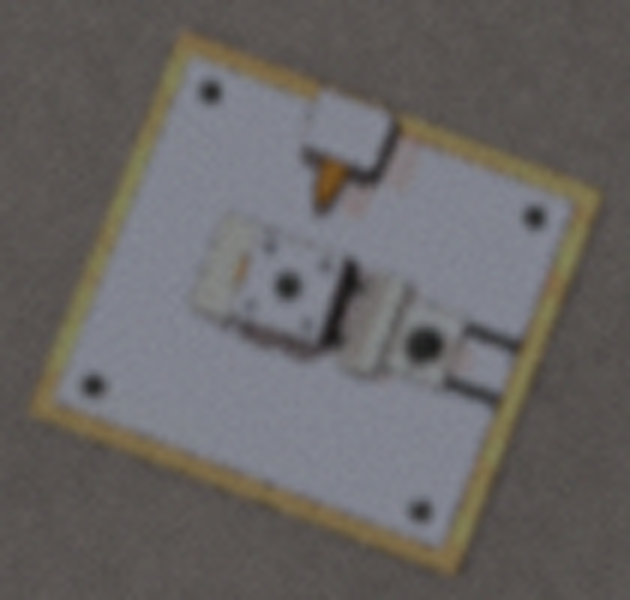

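View pics/scene_fix0.png

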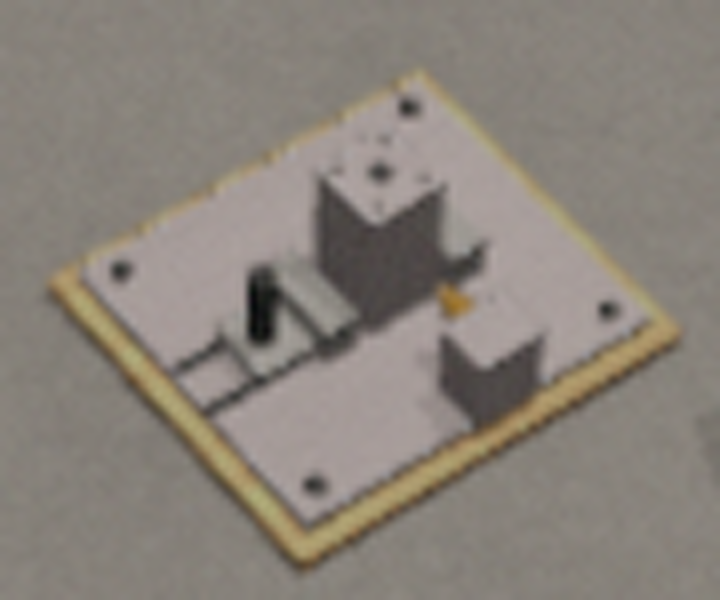

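View pics/top_val0.png

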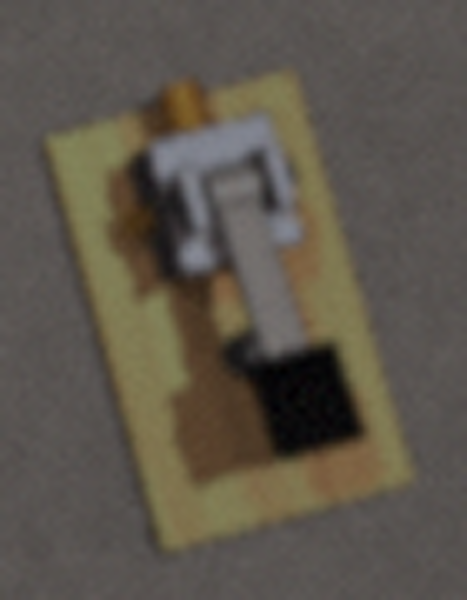

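View pics/scene_val0.png

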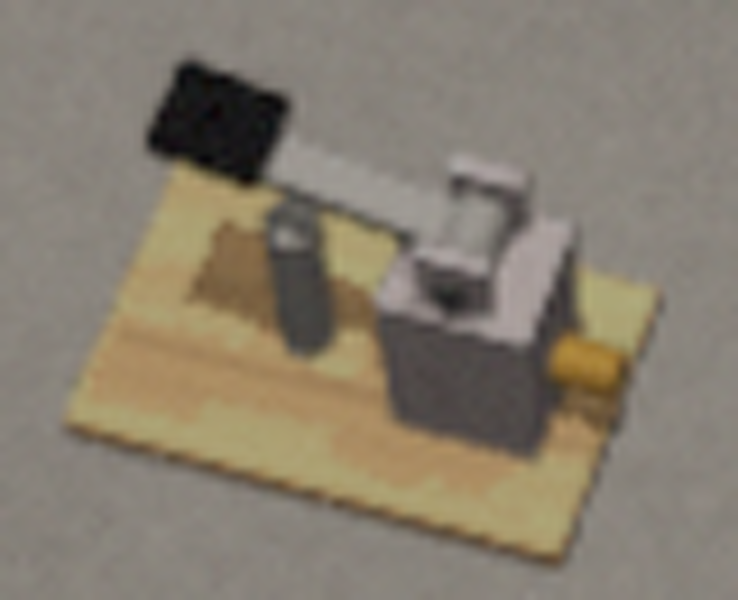

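Run:
```python
from h import *
off=np.array([155,175])
cs=[pix2z("top",*(np.array(c)/6+off-0.4),0.02) for c in ((180,30),(605,190),(455,575),(30,415))]
cs=np.array(cs);print(cs.round(4)); 
print("sides",[np.linalg.norm(cs[i]-cs[(i+1)%4]).round(4) for i in range(4)], "ctr",cs.mean(0))
# scene
cs2=np.array([pix2z("scene",*(np.array(c)/8+[235,160]-0.44),0.02) for c in ((680,335),(300,555),(50,278),(420,68))])
print(cs2.round(4),[np.linalg.norm(cs2[i]-cs2[(i+1)%4]).round(4) for i in range(4)],cs2.mean(0))
for n in ("top","scene"):
    P=cloud(n,np.load(f"pics/{n}0.npy"))
    m=(abs(P[...,0]-cs.mean(0)[0])<.13)&(abs(P[...,1]-cs.mean(0)[1])<.13)
    for lo,hi in ((.012,.028),(.036,.052),(.060,.080),(.092,.108)):
        q=P[m&(P[...,2]>lo)&(P[...,2]<hi)][:,:2]
        r=cv2.minAreaRect((q*1000).astype(np.float32)); print(n,lo,len(q),np.round(q.mean(0),4),[np.round(x,1).tolist() for x in r])
```

```text
[[0.6608 0.2371 0.02  ]
 [0.591  0.04   0.02  ]
 [0.4139 0.1042 0.02  ]
 [0.483  0.2987 0.02  ]]
sides [np.float64(0.2091), np.float64(0.1883), np.float64(0.2065), np.float64(0.1881)] ctr [0.53719343 0.16998566 0.02      ]
[[0.6624 0.2306 0.02  ]
 [0.5891 0.0398 0.02  ]
 [0.4156 0.1019 0.02  ]
 [0.4848 0.297  0.02  ]] [np.float64(0.2044), np.float64(0.1842), np.float64(0.207), np.float64(0.1896)] [0.53799943 0.1673114  0.02      ]
top 0.012 3890 [0.5343 0.1717] [[538.3, 170.9], [208.9, 189.0], 70.1]
top 0.036 257 [0.541  0.1721] [[550.1, 173.1], [114.0, 108.8], 14.2]
top 0.06 193 [0.5943 0.152 ] [[567.4, 142.4], [94.5, 103.2], 66.7]
top 0.092 242 [0.5415 0.1743] [[541.9, 174.8], [40.7, 39.4], 72.8]
scene 0.012 1607 [0.5394 0.1575] [[564.0, 167.5], [228.2, 241.5], 70.1]
scene 0.036 188 [0.5558 0.1559] [[560.9, 142.9], [121.9, 104.3], 51.9]
scene 0.06 166 [0.5779 0.1535] [[566.6, 158.4], [124.3, 71.5], 14.4]
scene 0.092 127 [0.5409 0.1721] [[540.8, 173.9], [44.7, 42.5], 74.0]
```

```bash
cat > ov.py <<'E'
from h import *
def R2(a): a=np.deg2rad(a); return np.array([[np.cos(a),-np.sin(a)],[np.sin(a),np.cos(a)]])
def overlay(n,img,items,box,name):
    u0,u1,v0,v1=box;k=min(800/(u1-u0),600/(v1-v0))
    o=cv2.resize(img[v0:v1,u0:u1,::-1],None,fx=k,fy=k,interpolation=cv2.INTER_CUBIC)
    o=cv2.convertScaleAbs(o,alpha=1.4,beta=10)
    for X,col in items:
        p=(proj(n,X)-[u0,v0]+.5)*k-.5
        cv2.polylines(o,[np.round(p*8).astype(np.int32).reshape(-1,1,2)],len(X)>2,col,1,cv2.LINE_AA,3)
    cv2.imwrite(f"pics/{name}.png",o[:600,:800])
def rect(x0,x1,y0,y1,z): return np.array([[x0,y0,z],[x1,y0,z],[x1,y1,z],[x0,y1,z]],float)
def T(X,xy,yaw):
    X=np.array(X,float).copy(); X[:,:2]=X[:,:2]@R2(yaw).T+xy; return X
def circ(x,y,r,z): 
    a=np.linspace(0,2*np.pi,24,endpoint=False); return np.stack([x+r*np.cos(a),y+r*np.sin(a),0*a+z],1)
def fixture(xy,yaw,jaw,bxy,byaw):
    G=(0,255,0);Rr=(0,0,255);B=(255,80,0);Y=(0,255,255)
    F=[(rect(-.095,.095,-.105,.105,.02),G),(rect(-.023,.023,.02,.035,.044),Rr),(rect(.062,.09,-.014,.014,.066),B),
       (np.array([[.036,0,.054],[.042,0,.054]]),Rr),(np.array([[.042,-.007,.054],[.042,.007,.054]]),Rr),(circ(0,-.05-jaw,.007,.074),Y),(rect(-.023,.023,-.03-jaw,-.015-jaw,.044),Y)]
    it=[(T(X,xy,yaw),c) for X,c in F]
    it+=[(T(rect(-.02,.02,-.02,.02,.1),bxy,byaw),Rr),(T(np.array([[.02,0,.054],[.028,0,.054]]),bxy,byaw),B)]
    return it
E
python3 - <<'E'
from ov import *
it=fixture([.538,.1695],-20,.018,[.5415,.174],73)
for n,b in (("top",(155,260,175,275)),("scene",(235,325,160,235))):
    img=cv2.imread(f"pics/{n}0.png")[...,::-1]; overlay(n,img,it,b,f"{n}_ov1")
E
```

```text
(no output)
```

View pics/top_ov1.png

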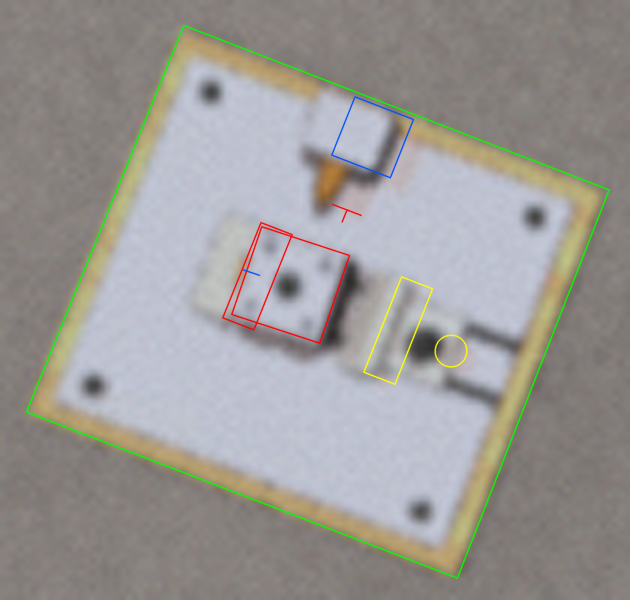

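View pics/scene_ov1.png

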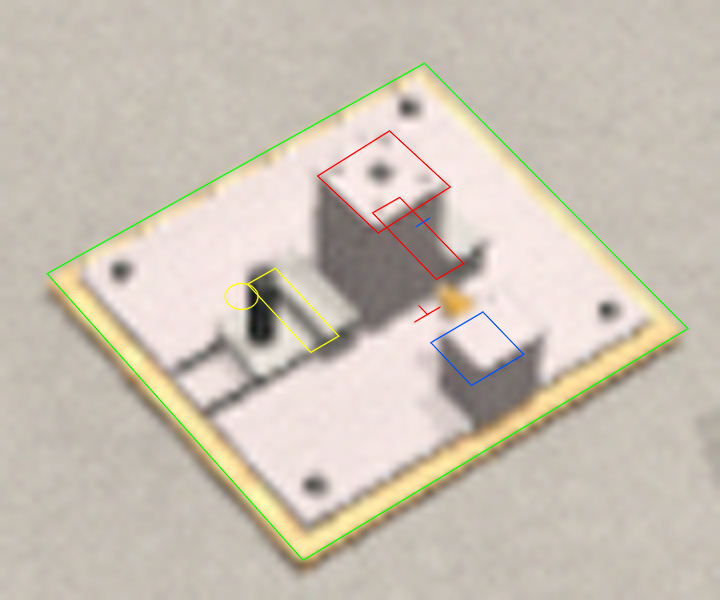

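```bash
sed -i 's/rect(-.095,.095,-.105,.105,.02)/rect(-.095,.095,-.115,.095,.02)/; s/rect(.062,.09,-.014,.014,.066)/rect(.062,.09,-.017,.017,.066)/' ov.py
python3 - <<'E'
from ov import *
it=fixture([.541,.1785],-20,.015,[.5410,.174],73)
for n,b in (("top",(155,260,175,275)),("scene",(235,325,160,235))):
    img=cv2.imread(f"pics/{n}0.png")[...,::-1]; overlay(n,img,it,b,f"{n}_ov2")
E
```

```text
(no output)
```

View pics/top_ov2.png

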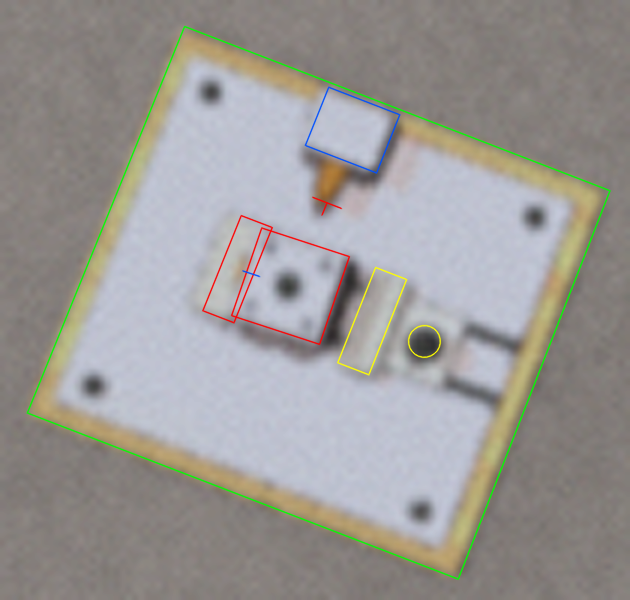

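View pics/scene_ov2.png

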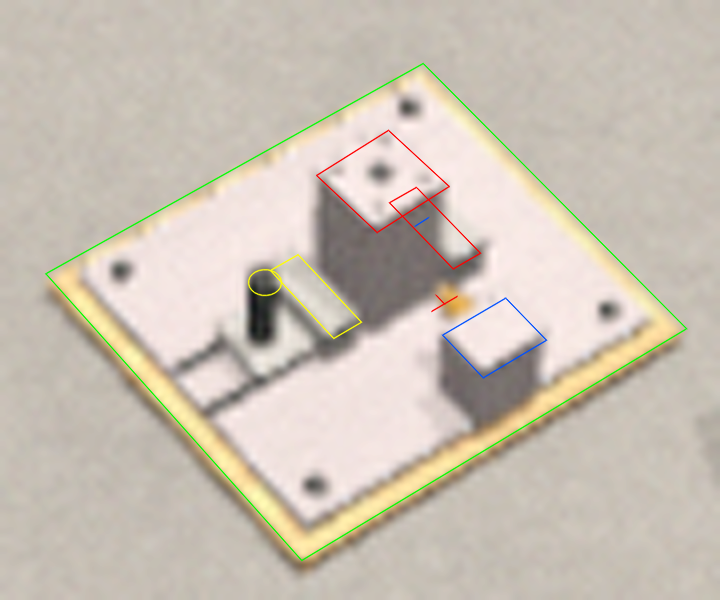

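Run:
```python
from ov import *
off=np.array([305,180])
cs=np.array([pix2z("top",*(np.array(c)/6.667+off-0.43),0.012) for c in ((45,137),(295,68),(413,478),(165,550))])
print(cs.round(4),[np.linalg.norm(cs[i]-cs[(i+1)%4]).round(4) for i in range(4)],cs.mean(0))
e=cs[0]-cs[3]+cs[1]-cs[2]; yaw=np.degrees(np.arctan2(e[1],e[0])); print("yaw",yaw)
img={n:cv2.imread(f"pics/{n}0.png")[...,::-1] for n in ("top","scene")}
xy=cs.mean(0)[:2]
a=.225;c,s=np.cos(a),np.sin(a)
L=[]
for l,h in ((70,13),(110,13)):  # paddle corners along lever (mm), local height
    L.append((.045-(l*c-h*s)/1000, (110+l*s+h*c)/1000))
pad=[[L[0][0],-.018,L[0][1]],[L[1][0],-.018,L[1][1]],[L[1][0],.018,L[1][1]],[L[0][0],.018,L[0][1]]]
print(np.mean(pad,0), T(np.array(pad),xy,yaw).mean(0))
it=[(T(rect(-.09,.09,-.055,.055,.012),xy,yaw),(0,255,0)),(T(np.array(pad),xy,yaw),(0,0,255)),(T(np.array([[.045,-.02,.11],[.045,.02,.11]]),xy,yaw),(255,80,0))]
overlay("top",img["top"],it,(305,375,180,270),"top_vov"); overlay("scene",img["scene"],it,(180,260,235,300),"scene_vov")
for n in img:
    P=cloud(n,np.load(f"pics/{n}0.npy")); 
    m=(abs(P[...,0]-xy[0])<.11)&(abs(P[...,1]-xy[1])<.09)&(P[...,2]>.125)&(img[n].max(2)<45)
    q=P[m]; print(n,len(q),q.mean(0).round(4),q.min(0).round(3),q.max(0).round(3))
```

```text
[[ 0.612  -0.1153  0.012 ]
 [ 0.6433 -0.22    0.012 ]
 [ 0.473  -0.2704  0.012 ]
 [ 0.4413 -0.1674  0.012 ]] [np.float64(0.1093), np.float64(0.1776), np.float64(0.1078), np.float64(0.1785)] [ 0.5423753  -0.19330598  0.012     ]
yaw 16.724605679326356
[-0.03983109  0.          0.1427519 ] [ 0.50422911 -0.20476824  0.1427519 ]
top 188 [ 0.5028 -0.2033  0.1432] [ 0.484 -0.223  0.132] [ 0.522 -0.184  0.152]
scene 119 [ 0.5012 -0.2052  0.1431] [ 0.482 -0.224  0.131] [ 0.522 -0.185  0.156]
```

View pics/top_vov.png

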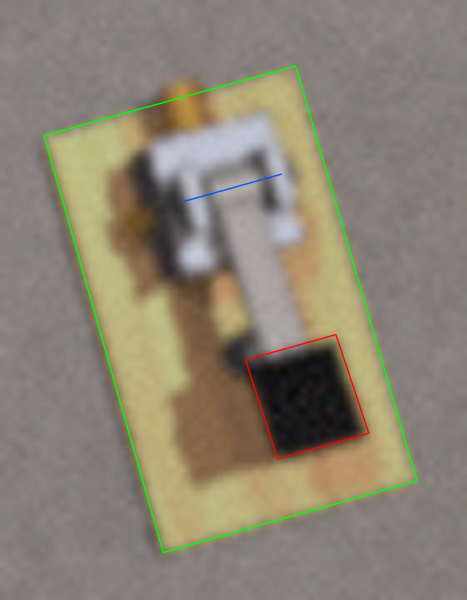

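View pics/scene_vov.png

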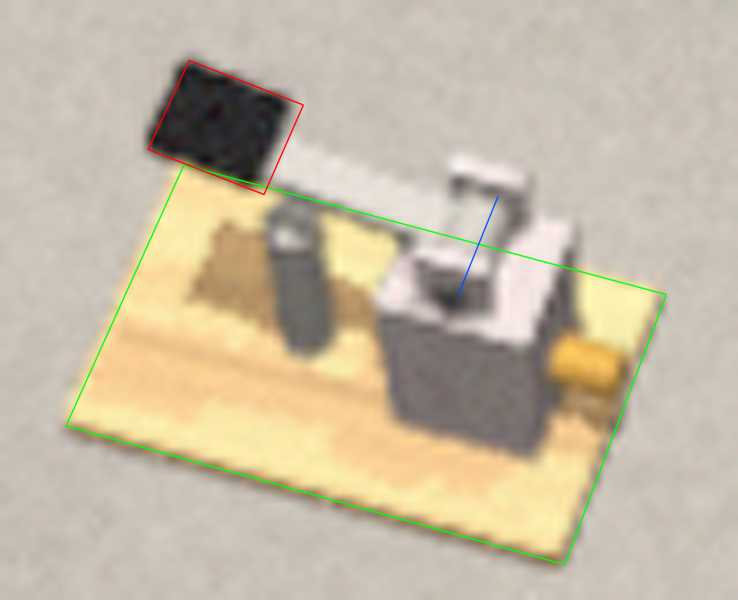

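```bash
cat > go.py <<'E'
from h import *
import sys
from scipy.spatial.transform import Rotation as Ro
s=read_state(); R=np.array(s["tcp_rot"]); p=np.array(s["ee_pos"])
print("t",round(s["time"],2),"p",p.round(4),"th",np.degrees(np.arctan2(R[1,0],R[0,0])).round(2),"tilt",R[:,2].round(4),"w",round(float(s["gripper_width"]),4),"F",np.round(s["force"],1),"q",np.round(s["joint_positions"],2))
if len(sys.argv)>3:
    t=np.array([float(x) for x in sys.argv[1:4]]); d=R.T@(t-p); print("tool delta",d.round(4), "rows@40mm",np.ceil(np.linalg.norm(d)/.04))
    if len(sys.argv)>4:
        a=np.deg2rad(float(sys.argv[4])); G=np.array([[np.cos(a),np.sin(a),0],[np.sin(a),-np.cos(a),0],[0,0,-1]])
        print("turn",np.degrees(Ro.from_matrix(R.T@G).as_rotvec()).round(2))
E
python3 go.py .5 -.3 .24; python3 go.py .541 .174 .24
```

```text
t 0.1 p [ 0.184  -0.7008  0.2385] th -75.28 tilt [-5.0e-04  1.4e-03 -1.0e+00] w 0.0852 F [-0.3 -0.8 -0.6] q [ 1.24  0.6  -0.    1.6   0.    0.94 -0.08]
tool delta [-0.3074 -0.4074 -0.0011] rows@40mm 13.0
t 0.1 p [ 0.184  -0.7008  0.2385] th -75.28 tilt [-5.0e-04  1.4e-03 -1.0e+00] w 0.0852 F [-0.3 -0.8 -0.6] q [ 1.24  0.6  -0.    1.6   0.    0.94 -0.08]
tool delta [-7.554e-01 -5.675e-01 -5.000e-04] rows@40mm 24.0
```

```bash
Z='"turn":[[0,0,0],[0,0,0],[0,0,0],[0,0,0],[0,0,0]],"fingers":[66,66,66,66,66]'
python3 -m creep '{"linear":[[-0.0205,-0.0272,0],[-0.0205,-0.0272,0],[-0.0205,-0.0272,0],[-0.0205,-0.0272,0],[-0.0205,-0.0272,0]],"turn":[[0,0,0],[0,0,0],[0,0,0],[0,0,0],[0,0,0]],"fingers":[66,66,66,66,66]}'
python3 go.py .5 -.3 .24
```

```text
time: 0.52
ee_pos: [0.2902, -0.566, 0.2389]
tcp_rot: [[0.254, -0.967, -0.0], [-0.967, -0.254, 0.001], [-0.001, 0.0, -1.0]]
force: [0.9, -0.5, 0.1]
gripper_width: 0.0564
t 0.52 p [ 0.2902 -0.566   0.2389] th -75.3 tilt [-4.e-04  6.e-04 -1.e+00] w 0.0564 F [ 0.9 -0.5  0.1] q [ 1.02  0.49 -0.01  1.81  0.01  0.84 -0.31]
tool delta [-0.2041 -0.2704 -0.001 ] rows@40mm 9.0
```

```bash
python3 -m creep '{"linear":[[-0.0205,-0.0272,0],[-0.0205,-0.0272,0],[-0.0205,-0.0272,0],[-0.0205,-0.0272,0],[-0.0205,-0.0272,0]],"turn":[[0,0,0],[0,0,0],[0,0,0],[0,0,0],[0,0,0]],"fingers":[66,66,66,66,66]}'
python3 -m creep '{"linear":[[-0.0205,-0.0272,0],[-0.0205,-0.0272,0],[-0.0205,-0.0272,0],[-0.0205,-0.0272,0],[-0.0205,-0.0272,0]],"turn":[[0,0,0],[0,0,0],[0,0,0],[0,0,0],[0,0,0]],"fingers":[66,66,66,66,66]}'
python3 -m creep '{"linear":[[-0.03,-0.0107,0],[-0.03,-0.0107,0],[-0.03,-0.0107,0],[-0.03,-0.0107,0],[-0.03,-0.0107,0]],"turn":[[0,0,-7],[0,0,-7],[0,0,-7],[0,0,-7],[0,0,-7]],"fingers":[66,66,66,66,66]}'
python3 go.py .541 .174 .24 73
```

```text
time: 0.93
ee_pos: [0.3958, -0.4323, 0.2391]
tcp_rot: [[0.254, -0.967, -0.0], [-0.967, -0.254, 0.0], [-0.0, 0.0, -1.0]]
force: [0.0, -0.9, -0.1]
gripper_width: 0.0562
time: 1.35
ee_pos: [0.5013, -0.2986, 0.2391]
tcp_rot: [[0.254, -0.967, -0.0], [-0.967, -0.254, 0.0], [-0.0, 0.0, -1.0]]
force: [0.7, -0.3, -0.8]
gripper_width: 0.0563
time: 1.77
ee_pos: [0.4759, -0.1434, 0.2391]
tcp_rot: [[0.767, -0.641, 0.0], [-0.641, -0.767, 0.0], [-0.0, -0.0, -1.0]]
force: [0.2, 0.0, 0.7]
gripper_width: 0.0561
t 1.77 p [ 0.4759 -0.1434  0.2391] th -39.88 tilt [ 2.e-04  2.e-04 -1.e+00] w 0.0561 F [0.2 0.  0.7] q [ 0.36  0.34 -0.23  2.1   0.12  0.71 -0.65]
tool delta [-0.1536 -0.2853 -0.0009] rows@40mm 9.0
turn [-1.0000e-02 -2.0000e-02 -1.1288e+02]
```

```bash
python3 -m creep '{"linear":[[-0.0154,-0.0285,0],[-0.0154,-0.0285,0],[-0.0154,-0.0285,0],[-0.0154,-0.0285,0],[-0.0154,-0.0285,0]],"turn":[[0,0,0],[0,0,0],[0,0,0],[0,0,0],[0,0,0]],"fingers":[66,66,66,66,66]}'
python3 -m creep '{"linear":[[-0.0154,-0.0285,0],[-0.0154,-0.0285,0],[-0.0154,-0.0285,0],[-0.0154,-0.0285,0],[-0.0154,-0.0285,0]],"turn":[[0,0,0],[0,0,0],[0,0,0],[0,0,0],[0,0,0]],"fingers":[66,66,66,66,66]}'
python3 -m creep '{"linear":[[0,0,0],[0,0,0],[0,0,0],[0,0,0],[0,0,0]],"turn":[[0,0,-7],[0,0,-7],[0,0,-7],[0,0,-7],[0,0,-7]],"fingers":[66,66,66,66,66]}'
python3 -m creep '{"linear":[[0,0,0],[0,0,0],[0,0,0],[0,0,0],[0,0,0]],"turn":[[0,0,-7],[0,0,-7],[0,0,-7],[0,0,-7],[0,0,-7]],"fingers":[66,66,66,66,66]}'
python3 -m creep '{"linear":[[0,0,0],[0,0,0],[0,0,0],[0,0,0],[0,0,0]],"turn":[[0,0,-7],[0,0,-7],[0,0,-7],[0,0,-7],[0,0,-7]],"fingers":[66,66,66,66,66]}'
python3 go.py .541 .174 .24 73
```

```text
time: 2.18
ee_pos: [0.5092, 0.0147, 0.2392]
tcp_rot: [[0.763, -0.647, -0.0], [-0.647, -0.763, -0.0], [-0.0, 0.0, -1.0]]
force: [0.9, 0.2, -0.6]
gripper_width: 0.0565
time: 2.6
ee_pos: [0.5426, 0.1733, 0.239]
tcp_rot: [[0.763, -0.647, -0.0], [-0.647, -0.763, -0.0], [-0.0, 0.001, -1.0]]
force: [0.8, -0.3, -0.7]
gripper_width: 0.0567
time: 3.02
ee_pos: [0.5424, 0.1717, 0.2389]
tcp_rot: [[0.996, -0.086, -0.001], [-0.086, -0.996, -0.0], [-0.001, 0.0, -1.0]]
force: [0.2, -0.6, -0.0]
gripper_width: 0.0564
time: 3.43
ee_pos: [0.5425, 0.1715, 0.239]
tcp_rot: [[0.866, 0.501, -0.001], [0.501, -0.866, -0.0], [-0.001, -0.0, -1.0]]
force: [0.3, 0.2, -0.5]
gripper_width: 0.0562
time: 3.85
ee_pos: [0.5425, 0.1715, 0.239]
tcp_rot: [[0.422, 0.907, -0.001], [0.907, -0.422, -0.0], [-0.0, -0.0, -1.0]]
force: [-0.9, 0.4, -0.3]
gripper_width: 0.0562
t 3.85 p [0.5425 0.1715 0.239 ] th 65.05 tilt [-5.e-04 -3.e-04 -1.e+00] w 0.0562 F [-0.9  0.4 -0.3] q [ 0.12  0.51 -0.76  1.93  0.45  0.88  0.26]
tool delta [ 0.0016 -0.0025 -0.001 ] rows@40mm 1.0
turn [-0.02  0.02 -7.95]
```

```bash
python3 -m creep '{"linear":[[0.0005,-0.0015,0],[0.0005,-0.0015,0],[0,0,0.03],[0,0,0.03],[0,0,0.03]],"turn":[[0,0,-4],[0,0,-4],[0,0,0],[0,0,0],[0,0,0]],"fingers":[66,66,66,66,66]}'
python3 go.py .5412 .174 .073 73
python3 - <<'E'
from ov import *
for n,b in (("top",(155,260,175,275)),("scene",(235,325,140,235))):
    p,d=snapshot(n); crop(n,p,*b,n+"_a")
E
```

```text
time: 4.27
ee_pos: [0.5405, 0.1735, 0.1483]
tcp_rot: [[0.298, 0.955, 0.001], [0.955, -0.298, 0.0], [0.0, 0.001, -1.0]]
force: [1.2, 0.1, -0.3]
gripper_width: 0.0564
t 4.27 p [0.5405 0.1735 0.1483] th 72.67 tilt [ 7.e-04  3.e-04 -1.e+00] w 0.0564 F [ 1.2  0.1 -0.3] q [ 0.06  0.62 -0.7   2.02  0.61  0.72  0.25]
tool delta [0.0007 0.0005 0.0753] rows@40mm 2.0
turn [ 0.03 -0.03 -0.33]
top_a scale 6.0 off 155 175
scene_a scale 6.315789473684211 off 235 140
```

View pics/scene_a.png

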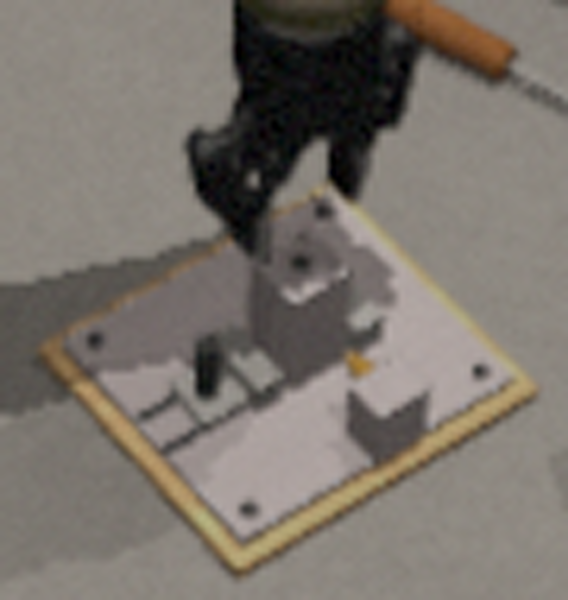

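View pics/top_a.png

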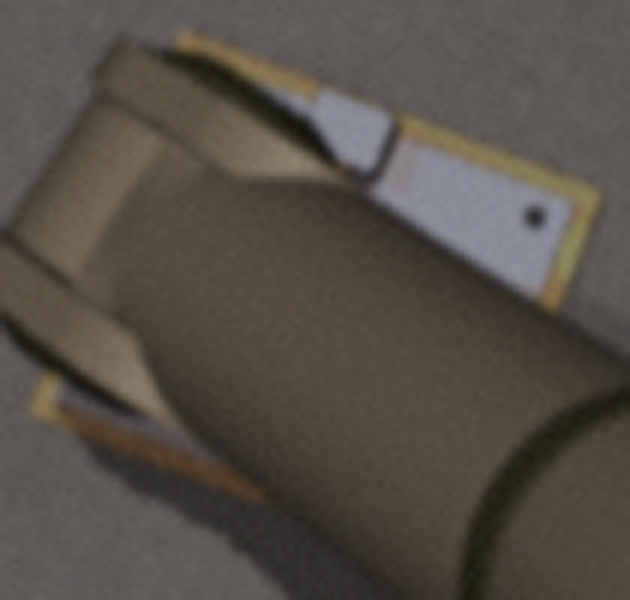

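```bash
python3 -m creep '{"linear":[[0.0003,0.0002,0.025],[0.0004,0.0003,0.025],[0,0,0.015],[0,0,0.010],[0,0,0]],"turn":[[0,0,0],[0,0,0],[0,0,0],[0,0,0],[0,0,0]],"fingers":[66,66,66,66,66]}'
python3 -m creep '{"linear":[[0,0,0],[0,0,0],[0,0,0],[0,0,0],[0,0,0]],"turn":[[0,0,0],[0,0,0],[0,0,0],[0,0,0],[0,0,0]],"fingers":[30,30,30,30,30]}'
python3 go.py .5412 .174 .073 73
python3 -m creep '{"linear":[[0,0,0],[0,0,0],[0,0,0]],"turn":[[0,0,0],[0,0,0],[0,0,0]],"fingers":[30,30,30]}'
python3 go.py .5412 .174 .073 73
```

```text
time: 4.78
ee_pos: [0.5408, 0.1743, 0.0737]
tcp_rot: [[0.297, 0.955, -0.001], [0.955, -0.297, -0.001], [-0.001, -0.001, -1.0]]
force: [-0.0, -0.1, -0.2]
gripper_width: 0.0562
time: 5.2
ee_pos: [0.5417, 0.1748, 0.0756]
tcp_rot: [[0.297, 0.955, 0.002], [0.955, -0.297, 0.001], [0.001, 0.002, -1.0]]
force: [-1.0, 0.8, 7.7]
gripper_width: 0.0392
t 5.2 p [0.5417 0.1748 0.0756] th 72.71 tilt [ 2.e-03  7.e-04 -1.e+00] w 0.0392 F [-1.   0.8  7.7] q [-0.01  0.71 -0.6   2.06  0.73  0.59  0.14]
tool delta [-0.0009 -0.0003  0.0026] rows@40mm 1.0
turn [ 0.1  -0.07 -0.29]
time: 5.45
ee_pos: [0.5417, 0.1748, 0.0756]
tcp_rot: [[0.297, 0.955, 0.002], [0.955, -0.297, 0.001], [0.001, 0.002, -1.0]]
force: [-0.0, 1.0, 7.3]
gripper_width: 0.0396
t 5.45 p [0.5417 0.1748 0.0756] th 72.71 tilt [ 2.1e-03  6.0e-04 -1.0e+00] w 0.0396 F [-0.   1.   7.3] q [-0.01  0.71 -0.6   2.06  0.73  0.59  0.14]
tool delta [-0.0009 -0.0003  0.0026] rows@40mm 1.0
turn [ 0.1  -0.07 -0.29]
```

```bash
python3 -m creep '{"linear":[[0,0,-0.01],[0,0,-0.02],[0,0,-0.025],[0,0,0],[0,0,0]],"turn":[[0,0,0],[0,0,0],[0,0,0],[0,0,0],[0,0,0]],"fingers":[30,30,30,30,30]}'
python3 go.py .5403 .1767 .13 -20
```

```text
time: 5.87
ee_pos: [0.5416, 0.1742, 0.1307]
tcp_rot: [[0.298, 0.955, 0.002], [0.955, -0.298, 0.001], [0.001, 0.002, -1.0]]
force: [-0.3, -0.1, -3.4]
gripper_width: 0.0393
t 5.87 p [0.5416 0.1742 0.1307] th 72.67 tilt [ 2.4e-03  5.0e-04 -1.0e+00] w 0.0393 F [-0.3 -0.1 -3.4] q [ 0.05  0.64 -0.68  2.03  0.64  0.69  0.22]
tool delta [ 0.002  -0.002   0.0007] rows@40mm 1.0
turn [ 4.000e-02 -1.500e-01  9.267e+01]
```

```bash
python3 -m creep '{"linear":[[0,0,0],[0,0,0],[0,0,0],[0,0,0],[0,0,0]],"turn":[[0,0,7],[0,0,7],[0,0,7],[0,0,7],[0,0,7]],"fingers":[30,30,30,30,30]}'
python3 -m creep '{"linear":[[0,0,0],[0,0,0],[0,0,0],[0,0,0],[0,0,0]],"turn":[[0,0,7],[0,0,7],[0,0,7],[0,0,7],[0,0,7]],"fingers":[30,30,30,30,30]}'
python3 -m creep '{"linear":[[0,0,0],[0,0,0],[0,0,0],[0,0,0],[0,0,0]],"turn":[[0,0,7],[0,0,7],[0,0,7],[0,0,1.7],[0,0,0]],"fingers":[30,30,30,30,30]}'
python3 go.py .5403 .1767 .13 -20
python3 - <<'E'
from ov import *
for n,b in (("top",(155,260,175,275)),("scene",(235,325,140,235))):
    p,d=snapshot(n); crop(n,p,*b,n+"_b")
E
```

```text
time: 6.28
ee_pos: [0.5404, 0.1737, 0.1283]
tcp_rot: [[0.795, 0.607, -0.002], [0.607, -0.795, -0.001], [-0.002, -0.0, -1.0]]
force: [-0.8, 0.1, -2.4]
gripper_width: 0.039
time: 6.7
ee_pos: [0.5404, 0.1738, 0.1283]
tcp_rot: [[0.999, 0.041, -0.002], [0.041, -0.999, -0.001], [-0.002, 0.001, -1.0]]
force: [-0.5, 0.3, -2.6]
gripper_width: 0.0395
time: 7.12
ee_pos: [0.5405, 0.1742, 0.1286]
tcp_rot: [[0.94, -0.34, -0.001], [-0.34, -0.94, -0.001], [-0.001, 0.001, -1.0]]
force: [-0.1, -0.1, -3.1]
gripper_width: 0.0396
t 7.12 p [0.5405 0.1742 0.1286] th -19.9 tilt [-0.0011 -0.001  -1.    ] w 0.0396 F [-0.1 -0.1 -3.1] q [-0.25  0.57 -0.23  2.05  0.24  0.55 -1.  ]
tool delta [-0.001  -0.0023 -0.0014] rows@40mm 1.0
turn [0.07 0.04 0.1 ]
top_b scale 6.0 off 155 175
scene_b scale 6.315789473684211 off 235 140
```

View pics/scene_b.png

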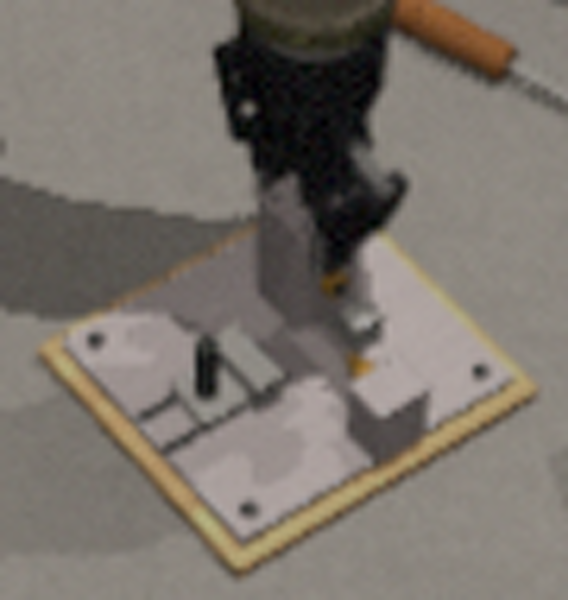

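```bash
python3 -m creep '{"linear":[[-0.001,-0.002,0],[0,0,0.02],[0,0,0.02],[0,0,0.008],[0,0,0]],"turn":[[0,0,0],[0,0,0],[0,0,0],[0,0,0],[0,0,0]],"fingers":[30,30,30,30,30]}'
python3 go.py .5403 .1767 .0756 -20
python3 -m creep '{"linear":[[0,0,0.002],[0,0,0]],"turn":[[0,0,0],[0,0,0]],"fingers":[30,30]}'
python3 -m creep '{"linear":[[0,0,0.002],[0,0,0]],"turn":[[0,0,0],[0,0,0]],"fingers":[30,30]}'
python3 go.py .5403 .1767 .0756 -20
```

```text
time: 7.63
ee_pos: [0.5397, 0.1763, 0.0795]
tcp_rot: [[0.94, -0.341, -0.003], [-0.341, -0.94, -0.001], [-0.003, 0.002, -1.0]]
force: [-0.9, -0.0, -2.0]
gripper_width: 0.0395
t 7.63 p [0.5397 0.1763 0.0795] th -19.91 tilt [-0.0033 -0.0011 -1.    ] w 0.0395 F [-0.9 -0.  -2. ] q [-0.28  0.65 -0.19  2.07  0.27  0.45 -1.03]
tool delta [ 0.0005 -0.0007  0.0039] rows@40mm 1.0
turn [0.12 0.16 0.09]
time: 7.8
ee_pos: [0.541, 0.1768, 0.0796]
tcp_rot: [[0.94, -0.341, 0.0], [-0.341, -0.94, 0.0], [0.0, -0.0, -1.0]]
force: [0.2, -0.9, -3.2]
gripper_width: 0.0392
time: 7.97
ee_pos: [0.541, 0.1767, 0.0778]
tcp_rot: [[0.94, -0.342, 0.001], [-0.342, -0.94, 0.0], [0.001, -0.001, -1.0]]
force: [-0.4, -0.1, -2.8]
gripper_width: 0.039
t 7.97 p [0.541  0.1767 0.0778] th -19.98 tilt [ 9.e-04  3.e-04 -1.e+00] w 0.039 F [-0.4 -0.1 -2.8] q [-0.28  0.65 -0.19  2.08  0.27  0.44 -1.03]
tool delta [-0.0007  0.0002  0.0021] rows@40mm 1.0
turn [-0.04 -0.04  0.02]
```

```bash
python3 -m creep '{"linear":[[0,0,0.001],[0,0,0]],"turn":[[0,0,0],[0,0,0]],"fingers":[30,30]}'
python3 -m creep '{"linear":[[0,0,0.001],[0,0,0]],"turn":[[0,0,0],[0,0,0]],"fingers":[30,30]}'
python3 -m creep '{"linear":[[0,0,0.001],[0,0,0]],"turn":[[0,0,0],[0,0,0]],"fingers":[30,30]}'
python3 go.py .5406 .1767 .0756 -20
```

```text
time: 8.13
ee_pos: [0.5409, 0.1766, 0.0765]
tcp_rot: [[0.94, -0.342, 0.0], [-0.342, -0.94, 0.0], [0.0, -0.0, -1.0]]
force: [0.5, 0.4, -3.4]
gripper_width: 0.0392
time: 8.3
ee_pos: [0.5409, 0.1766, 0.0756]
tcp_rot: [[0.94, -0.342, 0.001], [-0.342, -0.94, 0.0], [0.0, -0.0, -1.0]]
force: [1.2, 0.3, 1.4]
gripper_width: 0.0392
time: 8.47
ee_pos: [0.541, 0.1767, 0.0756]
tcp_rot: [[0.94, -0.342, 0.001], [-0.342, -0.94, 0.0], [0.001, -0.0, -1.0]]
force: [-2.9, -1.0, 14.6]
gripper_width: 0.0394
t 8.47 p [0.541  0.1767 0.0756] th -19.99 tilt [ 0.0011  0.     -1.    ] w 0.0394 F [-2.9 -1.  14.6] q [-0.29  0.65 -0.19  2.08  0.27  0.44 -1.04]
tool delta [-0.0004  0.0001 -0.    ] rows@40mm 1.0
turn [-0.02 -0.06  0.01]
```

```bash
python3 -m creep '{"linear":[[0,0,-0.001],[0,0,0],[0,0,0],[0,0,0],[0,0,0]],"turn":[[0,0,0],[0,0,0],[0,0,0],[0,0,0],[0,0,0]],"fingers":[30,58,58,58,58]}'
python3 -m creep '{"linear":[[0,0,0],[0,0,-0.02],[0,0,-0.03],[0,0,-0.03],[0,0,-0.03]],"turn":[[0,0,0],[0,0,0],[0,0,0],[0,0,0],[0,0,0]],"fingers":[58,58,58,58,58]}'
python3 go.py .5406 .1767 .0756 -20
```

```text
time: 8.88
ee_pos: [0.5408, 0.1766, 0.0751]
tcp_rot: [[0.94, -0.342, -0.0], [-0.342, -0.94, 0.0], [-0.0, 0.0, -1.0]]
force: [-0.3, -0.3, 0.1]
gripper_width: 0.0491
time: 9.3
ee_pos: [0.5404, 0.1765, 0.1862]
tcp_rot: [[0.94, -0.342, -0.001], [-0.342, -0.94, -0.0], [-0.001, 0.001, -1.0]]
force: [0.4, 0.2, 0.7]
gripper_width: 0.0493
t 9.3 p [0.5404 0.1765 0.1862] th -19.98 tilt [-1.1e-03 -2.0e-04 -1.0e+00] w 0.0493 F [0.4 0.2 0.7] q [-0.23  0.49 -0.27  2.    0.2   0.67 -0.97]
tool delta [ 0.0003 -0.0003  0.1106] rows@40mm 3.0
turn [0.03 0.05 0.02]
```

```bash
python3 go.py .5088 .0902 .16 -20
python3 - <<'E'
from h import *
print(pix2z("top",425/6+155-.42,341/6+175-.42,.074), pix2z("scene",262/8+235-.44,276/8+160-.44,.074))
E
```

```text
t 9.3 p [0.5404 0.1765 0.1862] th -19.98 tilt [-1.1e-03 -2.0e-04 -1.0e+00] w 0.0493 F [0.4 0.2 0.7] q [-0.23  0.49 -0.27  2.    0.2   0.67 -0.97]
tool delta [-0.0002  0.0919  0.0262] rows@40mm 3.0
turn [0.03 0.05 0.02]
[0.51874152 0.11696647 0.074     ] [0.51605982 0.11954768 0.074     ]
```

```bash
python3 -m creep '{"linear":[[0,0.023,0],[0,0.023,0],[0,0.023,0.01],[0,0.023,0.016],[0,0,0]],"turn":[[0,0,0],[0,0,0],[0,0,0],[0,0,0],[0,0,0]],"fingers":[0,0,0,0,0]}'
python3 go.py .5088 .0902 .062 -20
python3 - <<'E'
from ov import *
for n,b in (("top",(155,260,175,275)),("scene",(235,325,140,235))):
    p,d=snapshot(n); crop(n,p,*b,n+"_c")
E
```

```text
time: 9.72
ee_pos: [0.5064, 0.0851, 0.1573]
tcp_rot: [[0.938, -0.346, -0.005], [-0.346, -0.938, -0.004], [-0.003, 0.005, -1.0]]
force: [-1.4, -1.1, 0.1]
gripper_width: 0.0001
t 9.72 p [0.5064 0.0851 0.1573] th -20.23 tilt [-0.0048 -0.0035 -1.    ] w 0.0001 F [-1.4 -1.1  0.1] q [-0.1   0.48 -0.25  2.14  0.23  0.55 -0.87]
tool delta [ 0.0008 -0.0061  0.0953] rows@40mm 3.0
turn [ 0.28  0.19 -0.23]
top_c scale 6.0 off 155 175
scene_c scale 6.315789473684211 off 235 140
```

View pics/scene_c.png

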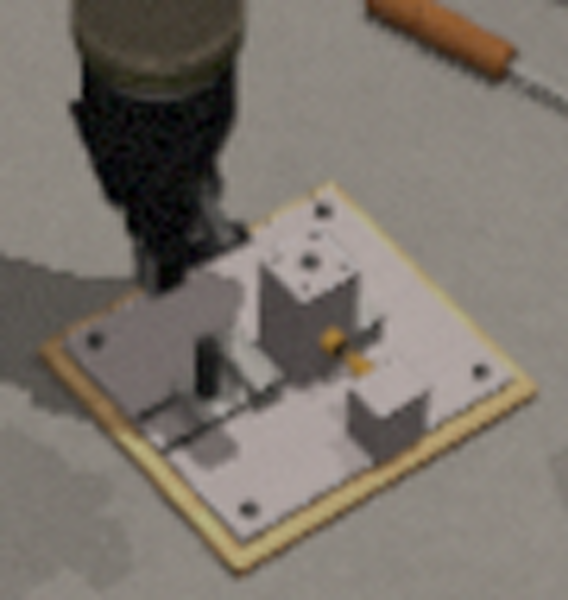

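View pics/top_c.png

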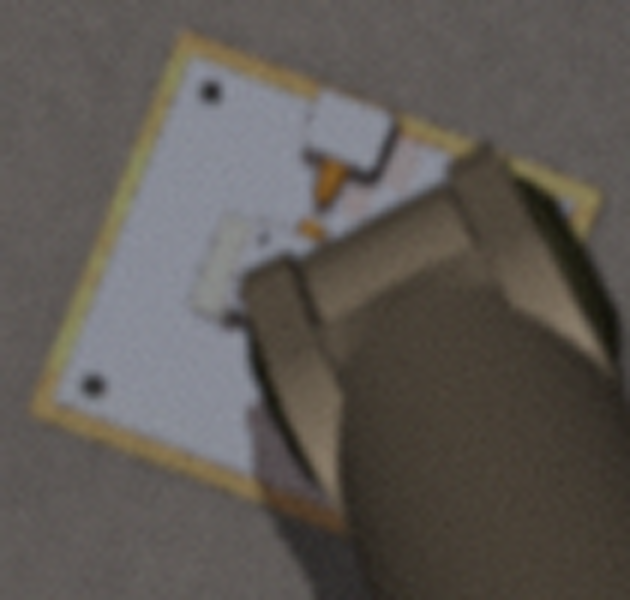

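```bash
python3 -m creep '{"linear":[[0,0,0.03],[0,0,0.03],[0,0,0.025],[0,0,0.012],[0,0,0]],"turn":[[0,0,0],[0,0,0],[0,0,0],[0,0,0],[0,0,0]],"fingers":[0,0,0,0,0]}'
python3 go.py .5088 .0902 .062 -20
python3 - <<'E'
from ov import *
for n,b in (("scene",(235,325,140,235)),):
    p,d=snapshot(n); crop(n,p,*b,n+"_d")
E
```

```text
time: 10.23
ee_pos: [0.5088, 0.0914, 0.0601]
tcp_rot: [[0.94, -0.34, -0.003], [-0.34, -0.94, -0.0], [-0.003, 0.001, -1.0]]
force: [-0.6, 0.5, 0.3]
gripper_width: 0.0002
t 10.23 p [0.5088 0.0914 0.0601] th -19.88 tilt [-3.e-03 -2.e-04 -1.e+00] w 0.0002 F [-0.6  0.5  0.3] q [-0.17  0.64 -0.16  2.2   0.31  0.32 -0.95]
tool delta [ 0.0004  0.0011 -0.0019] rows@40mm 1.0
turn [0.07 0.16 0.12]
scene_d scale 6.315789473684211 off 235 140
```

View pics/scene_d.png

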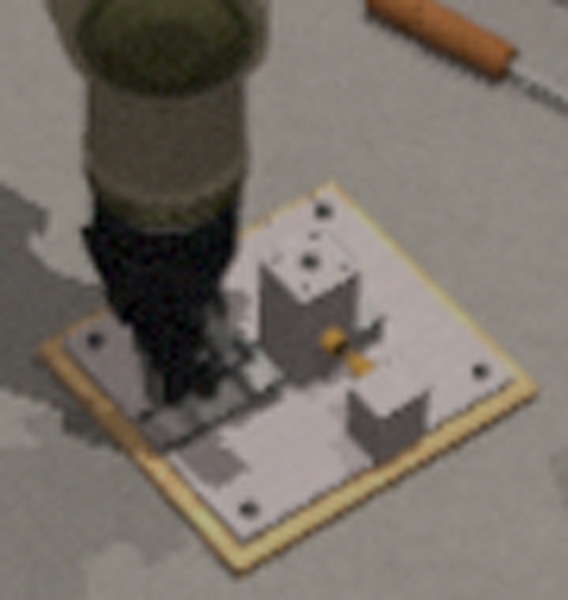

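```bash
python3 -m creep '{"linear":[[0,-0.003,0],[0,-0.003,0],[0,-0.003,0],[0,-0.002,0],[0,-0.002,0]],"turn":[[0,0,0],[0,0,0],[0,0,0],[0,0,0],[0,0,0]],"fingers":[0,0,0,0,0]}'
python3 -m creep '{"linear":[[0,-0.002,0],[0,-0.001,0],[0,-0.001,0]],"turn":[[0,0,0],[0,0,0],[0,0,0]],"fingers":[0,0,0]}'
python3 go.py
python3 -m creep '{"linear":[[0,-0.001,0],[0,-0.001,0],[0,-0.001,0]],"turn":[[0,0,0],[0,0,0],[0,0,0]],"fingers":[0,0,0]}'
```

```text
time: 10.7
ee_pos: [0.514, 0.1022, 0.063]
tcp_rot: [[0.94, -0.342, 0.001], [-0.342, -0.94, -0.0], [0.001, 0.0, -1.0]]
force: [-1.0, -3.2, 2.5]
gripper_width: 0.0001
time: 10.95
ee_pos: [0.515, 0.1057, 0.0624]
tcp_rot: [[0.94, -0.342, -0.0], [-0.342, -0.94, -0.001], [-0.0, 0.001, -1.0]]
force: [-1.2, -2.4, 1.9]
gripper_width: -0.0002
t 10.95 p [0.515  0.1057 0.0624] th -20.01 tilt [-3.e-04 -6.e-04 -1.e+00] w -0.0002 F [-1.2 -2.4  1.9] q [-0.2   0.64 -0.16  2.18  0.3   0.34 -0.96]
time: 11.2
ee_pos: [0.516, 0.1088, 0.0622]
tcp_rot: [[0.94, -0.342, -0.0], [-0.342, -0.94, -0.0], [-0.0, 0.0, -1.0]]
force: [-1.6, -3.2, 2.4]
gripper_width: 0.0001
```

```bash
for i in 1; do :; done
python3 -m creep '{"linear":[[0,-0.001,0],[0,0,0]],"turn":[[0,0,0],[0,0,0]],"fingers":[0,0]}' | sed -n '1,2p;4p'
python3 -m creep '{"linear":[[0,-0.001,0],[0,0,0]],"turn":[[0,0,0],[0,0,0]],"fingers":[0,0]}' | sed -n '1,2p;4p'
python3 -m creep '{"linear":[[0,-0.001,0],[0,0,0]],"turn":[[0,0,0],[0,0,0]],"fingers":[0,0]}' | sed -n '1,2p;4p'
```

```text
time: 11.37
ee_pos: [0.5165, 0.1101, 0.0622]
force: [-0.6, -1.7, 2.3]
time: 11.53
ee_pos: [0.5168, 0.111, 0.0622]
force: [-0.7, -1.4, 2.0]
time: 11.7
ee_pos: [0.517, 0.1116, 0.0622]
force: [-1.2, -2.8, 2.0]
```

Run:
```python
from ov import *
for n,b in (("scene",(235,325,140,235)),):
    p,d=snapshot(n); crop(n,p,*b,n+"_e")
```

```text
scene_e scale 6.315789473684211 off 235 140
```

View pics/scene_e.png

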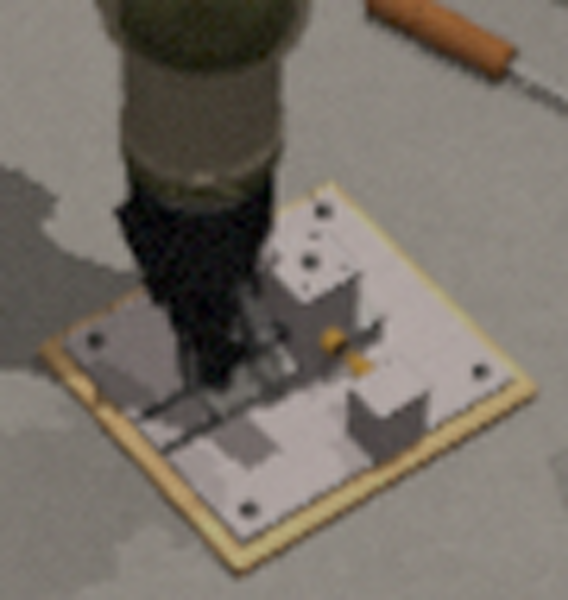

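```bash
python3 -m creep '{"linear":[[0,-0.001,0],[0,0,0]],"turn":[[0,0,0],[0,0,0]],"fingers":[0,0]}' | sed -n '1,2p;4p'
python3 -m creep '{"linear":[[0,-0.001,0],[0,0,0]],"turn":[[0,0,0],[0,0,0]],"fingers":[0,0]}' | sed -n '1,2p;4p'
```

```text
time: 11.92
ee_pos: [0.5173, 0.1123, 0.0622]
force: [-1.4, -4.0, 2.0]
time: 12.08
ee_pos: [0.5173, 0.1124, 0.0622]
force: [-1.6, -7.4, 4.6]
```

```bash
python3 -m creep '{"linear":[[0,-0.001,0],[0,0,0]],"turn":[[0,0,0],[0,0,0]],"fingers":[0,0]}' | sed -n '1,2p;4p'
python3 -m creep '{"linear":[[0,-0.001,0],[0,0,0]],"turn":[[0,0,0],[0,0,0]],"fingers":[0,0]}' | sed -n '1,2p;4p'
python3 -m creep '{"linear":[[0,-0.001,0],[0,0,0]],"turn":[[0,0,0],[0,0,0]],"fingers":[0,0]}' | sed -n '1,2p;4p'
```

```text
time: 12.25
ee_pos: [0.5173, 0.1125, 0.0622]
force: [-3.2, -9.4, 5.8]
time: 12.42
ee_pos: [0.5172, 0.1125, 0.0622]
force: [-3.4, -12.4, 6.8]
time: 12.58
ee_pos: [0.5172, 0.1126, 0.0622]
force: [-3.6, -14.5, 8.3]
```

```bash
python3 -m creep '{"linear":[[0,-0.002,0],[0,0,0],[0,0,0]],"turn":[[0,0,0],[0,0,0],[0,0,0]],"fingers":[0,0,0]}' | sed -n '1,2p;4p'
python3 -m creep '{"linear":[[0,0.005,0],[0,0.005,0],[0,0.008,0],[0,0.008,0],[0,0,0]],"turn":[[0,0,0],[0,0,0],[0,0,0],[0,0,0],[0,0,0]],"fingers":[0,0,0,0,0]}'| sed -n '1,2p;4p'
python3 -m creep '{"linear":[[0,0,-0.03],[0,0,-0.03],[0,0,-0.03],[0,0.02,-0.03],[0,0.03,0]],"turn":[[0,0,0],[0,0,0],[0,0,0],[0,0,0],[0,0,0]],"fingers":[0,0,0,0,0]}'
python3 -m creep '{"linear":[[0,0.04,0],[0,0.04,0],[0,0.04,0],[0,0.04,0],[0,0.0,0]],"turn":[[0,0,0],[0,0,0],[0,0,0],[0,0,0],[0,0,0]],"fingers":[0,0,0,0,0]}'
python3 go.py .503 -.2045 .21
python3 - <<'E'
from ov import *
it=fixture([.5413,.1795],-20,.005,[.5413,.1795],-20)
for n,b in (("top",(155,260,175,275)),("scene",(235,325,160,235))):
    p,d=snapshot(n); crop(n,p,*b,n+"_f"); overlay(n,p,it,b,n+"_fo"); np.save(f"pics/{n}_f.npy",d)
    P=cloud(n,d);m=(abs(P[...,0]-.541)<.1)&(abs(P[...,1]-.179)<.05)&(P[...,2]>.092)&(P[...,2]<.108)
    q=P[m][:,:2]; print(n,len(q),q.mean(0).round(4),cv2.minAreaRect((q*1000).astype(np.float32)))
E
```

```text
time: 12.83
ee_pos: [0.5172, 0.1127, 0.0621]
force: [-4.8, -19.6, 10.9]
time: 13.25
ee_pos: [0.51, 0.0925, 0.0622]
force: [0.1, -0.6, -0.6]
time: 13.67
ee_pos: [0.4969, 0.0499, 0.1871]
tcp_rot: [[0.941, -0.338, 0.009], [-0.338, -0.941, 0.003], [0.007, -0.006, -1.0]]
force: [2.1, -0.2, 0.0]
gripper_width: 0.0001
time: 14.08
ee_pos: [0.4352, -0.1105, 0.1821]
tcp_rot: [[0.936, -0.351, -0.003], [-0.351, -0.936, -0.003], [-0.002, 0.003, -1.0]]
force: [-1.2, -0.7, -0.7]
gripper_width: 0.0002
t 14.08 p [ 0.4352 -0.1105  0.1821] th -20.53 tilt [-0.0028 -0.0026 -1.    ] w 0.0002 F [-1.2 -0.7 -0.7] q [ 0.34  0.38 -0.29  2.26  0.21  0.53 -0.47]
tool delta [ 0.0964  0.0643 -0.0279] rows@40mm 3.0
top_f scale 6.0 off 155 175
top 239 [0.5458 0.1786] ((545.87548828125, 178.71566772460938), (39.66790771484375, 39.7369499206543), 70.42941284179688)
scene_f scale 8.0 off 235 160
scene 120 [0.5454 0.1768] ((543.4907836914062, 178.8238525390625), (44.805023193359375, 47.01420593261719), 62.83186721801758)
```

View pics/top_fo.png

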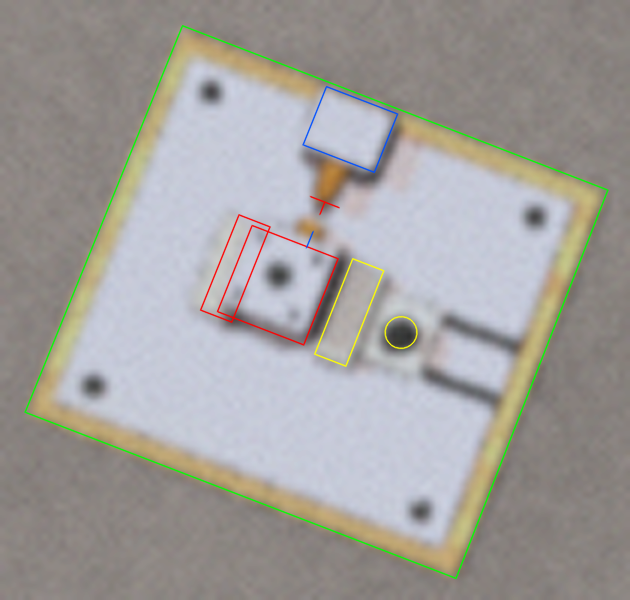

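View pics/top_f.png

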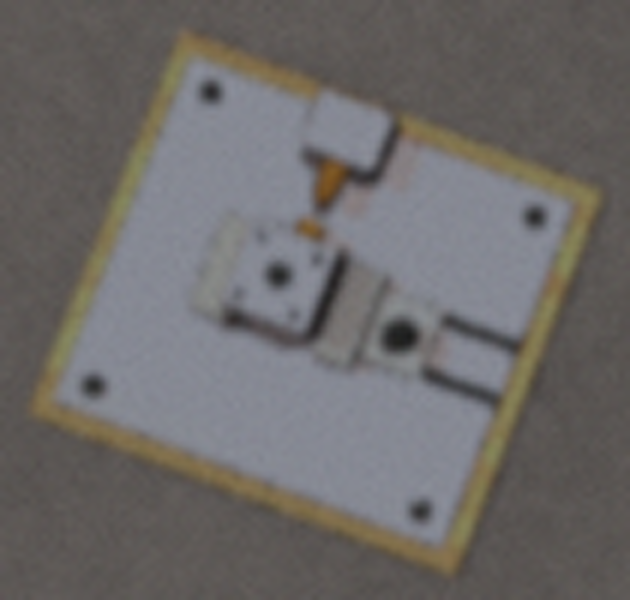

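View pics/scene_fo.png

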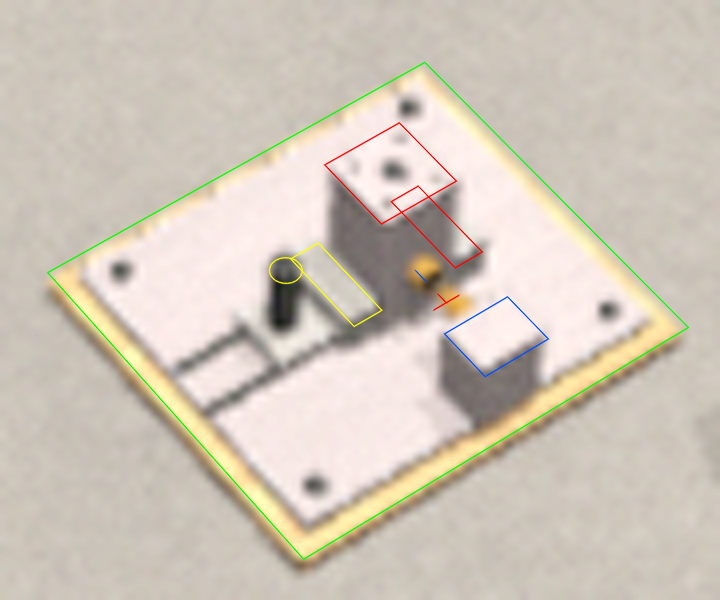

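```bash
cat > rf.py <<'E'
from ov import *
def rectify(n,img,z,xy,yaw,x0,x1,y0,y1,k=5):
    xs=np.arange(x0,x1,1/k);ys=np.arange(y0,y1,1/k)
    # image: right = +x fixture, up = +y
    X,Y=np.meshgrid(xs,ys[::-1]);W=np.stack([X.ravel()/1000,Y.ravel()/1000,0*X.ravel()+z],1)
    p=proj(n,T(W,xy,yaw)).reshape(*X.shape,2).astype(np.float32)
    return cv2.remap(img,p[...,0],p[...,1],cv2.INTER_CUBIC)
def grid(o,x0,y1,k,step=10):
    h,w=o.shape[:2]
    for x in range(int(np.ceil(x0/step)*step),int(x0+w/k),step):
        u=int((x-x0)*k);cv2.line(o,(u,0),(u,h),(0,255,0) if x else (0,0,255),1)
    for y in range(int(np.ceil((y1-h/k)/step)*step),int(y1),step):
        v=int((y1-y)*k);cv2.line(o,(0,v),(w,v),(0,255,0) if y else (0,0,255),1)
    return o
E
python3 - <<'E'
from rf import *
for n in ("top","scene"):
    I=[];D=[]
    for i in range(4):
        p,d=snapshot(n); I.append(p.astype(np.float32)); D.append(np.where(d>0,d,np.nan))
    np.save(f"pics/{n}_avg.npy",np.mean(I,0).astype(np.uint8)); np.save(f"pics/{n}_avgd.npy",np.nan_to_num(np.nanmedian(D,0)))
for n in ("top","scene"):
    img=np.load(f"pics/{n}_avg.npy"); tiles=[]
    for z in (.044,.054,.066,.1):
        o=cv2.convertScaleAbs(rectify(n,img,z,[.5413,.1795],-20,-40,100,-55,45,k=2.8)[...,::-1].copy(),alpha=1.4,beta=10)
        o=grid(o,-40,45,2.8); cv2.putText(o,f"z{z}",(5,15),0,.5,(255,0,0),1); tiles.append(o)
    cv2.imwrite(f"pics/{n}_rect.png",np.vstack([np.hstack(tiles[:2]),np.hstack(tiles[2:])]));
E
```

```text
(no output)
```

View pics/top_rect.png

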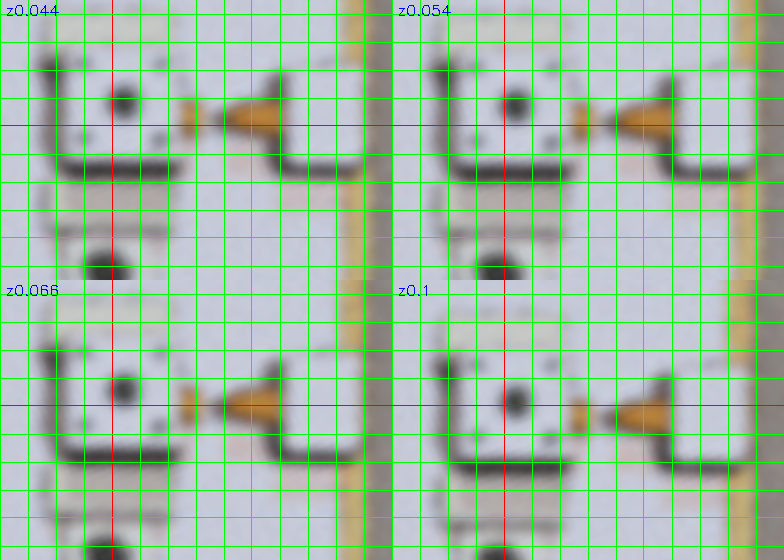

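View pics/scene_rect.png

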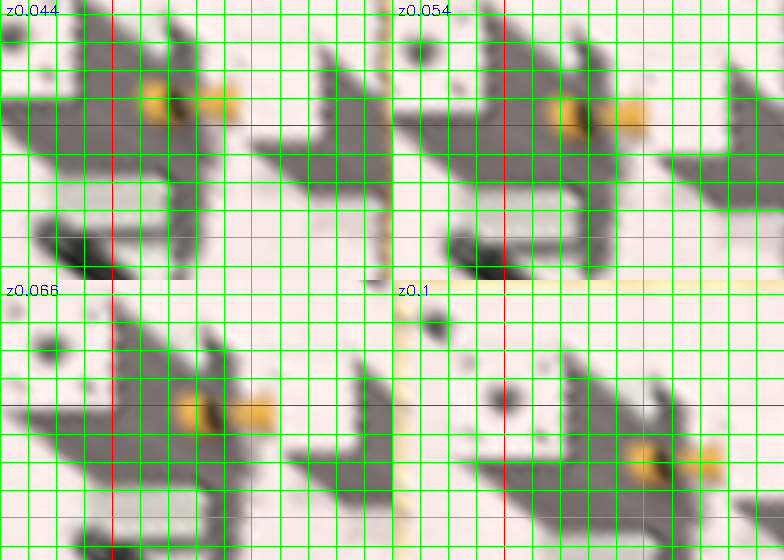

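Run:
```python
from rf import *
np.set_printoptions(linewidth=200)
for n in ("top","scene"):
    img=np.load(f"pics/{n}_avg.npy")
    o=rectify(n,img,.054,[.5413,.1795],-20,15,70,-3+(1 if n=="top" else 2),3+(1 if n=="top" else 2),k=1).astype(int).mean(0)
    print(n,"nozzle R-B",[(x,int(a)) for x,a in zip(range(15,70),(o[:,0]-o[:,2]))])
    for z,ya,yb,nm in ((.044,-30,-24,"mjaw"),(.044,24,32,"fjaw"),(.1,-12,-6,"block"),(.1,6,12,"block"),(.066,-10,10,"post")):
        o=rectify(n,img,z,[.5413,.1795],-20,-40,100,ya,yb,k=1).astype(int).mean((0,2)) 
        print(n,nm,[(x,int(a)) for x,a in zip(range(-40,100),o)if -30<=x<=-14 or 14<=x<=32 ] if nm!="post" else [(x,int(a)) for x,a in zip(range(-40,100),o) if x>54])
```

```text
top nozzle R-B [(15, -13), (16, -12), (17, -12), (18, -13), (19, -13), (20, -12), (21, -11), (22, -5), (23, 3), (24, 15), (25, 32), (26, 47), (27, 60), (28, 66), (29, 64), (30, 56), (31, 43), (32, 30), (33, 18), (34, 9), (35, 3), (36, 0), (37, 0), (38, 3), (39, 9), (40, 17), (41, 26), (42, 35), (43, 46), (44, 56), (45, 64), (46, 70), (47, 73), (48, 74), (49, 77), (50, 77), (51, 78), (52, 79), (53, 81), (54, 81), (55, 82), (56, 82), (57, 77), (58, 71), (59, 59), (60, 44), (61, 28), (62, 13), (63, 1), (64, -6), (65, -11), (66, -13), (67, -14), (68, -14), (69, -14)]
top mjaw [(-30, 137), (-29, 134), (-28, 128), (-27, 120), (-26, 114), (-25, 109), (-24, 108), (-23, 110), (-22, 116), (-21, 122), (-20, 126), (-19, 128), (-18, 127), (-17, 124), (-16, 121), (-15, 119), (-14, 117), (14, 114), (15, 115), (16, 115), (17, 114), (18, 114), (19, 114), (20, 115), (21, 117), (22, 120), (23, 124), (24, 127), (25, 132), (26, 135), (27, 137), (28, 138), (29, 138), (30, 139), (31, 139), (32, 139)]
top fjaw [(-30, 137), (-29, 134), (-28, 129), (-27, 123), (-26, 116), (-25, 110), (-24, 107), (-23, 106), (
[... 3658 characters left out ...]
 163), (14, 161), (15, 162), (16, 163), (17, 165), (18, 164), (19, 159), (20, 148), (21, 131), (22, 110), (23, 91), (24, 78), (25, 72), (26, 72), (27, 75), (28, 79), (29, 82), (30, 87), (31, 92), (32, 98)]
scene post [(55, 125), (56, 129), (57, 135), (58, 142), (59, 149), (60, 156), (61, 161), (62, 164), (63, 166), (64, 165), (65, 165), (66, 164), (67, 164), (68, 164), (69, 165), (70, 165), (71, 165), (72, 165), (73, 166), (74, 166), (75, 165), (76, 165), (77, 165), (78, 166), (79, 166), (80, 167), (81, 167), (82, 166), (83, 164), (84, 158), (85, 147), (86, 131), (87, 112), (88, 93), (89, 80), (90, 73), (91, 72), (92, 75), (93, 77), (94, 79), (95, 81), (96, 83), (97, 86), (98, 90), (99, 94)]
```

```bash
python3 go.py .5408 .1766 .182 -20
```

```text
t 14.58 p [ 0.4392 -0.1025  0.1822] th -19.87 tilt [-0.e+00  2.e-04 -1.e+00] w -0.0001 F [0.1 0.1 0.2] q [ 0.33  0.38 -0.29  2.25  0.21  0.53 -0.48]
tool delta [ 0.0007 -0.297   0.0003] rows@40mm 8.0
turn [-0.01  0.    0.13]
```

```bash
python3 -m creep '{"linear":[[0,-0.03,0],[0,-0.033,0],[0,-0.033,0],[0,-0.033,0],[0,-0.033,0]],"turn":[[0,0,0],[0,0,0],[0,0,0],[0,0,0],[0,0,0]],"fingers":[60,60,60,60,60]}'|head -2
python3 -m creep '{"linear":[[0,-0.033,0],[0,-0.033,0],[0,-0.033,0],[0,-0.026,0],[0,-0.01,0]],"turn":[[0,0,0],[0,0,0],[0,0,0],[0,0,0],[0,0,0]],"fingers":[60,60,60,60,60]}'|head -2
python3 -m creep '{"linear":[[0,0,0],[0,0,0]],"turn":[[0,0,0],[0,0,0]],"fingers":[60,60]}'|head -2
python3 go.py .5408 .1766 .075 -20
```

```text
time: 15.0
ee_pos: [0.4946, 0.0509, 0.1822]
time: 15.42
ee_pos: [0.5411, 0.181, 0.1822]
time: 15.58
ee_pos: [0.5398, 0.1754, 0.1819]
t 15.58 p [0.5398 0.1754 0.1819] th -19.92 tilt [-1.e-03 -9.e-04 -1.e+00] w 0.0513 F [-0.2  0.2 -0.1] q [-0.22  0.5  -0.27  2.01  0.21  0.67 -0.98]
tool delta [ 0.0006 -0.0016  0.1069] rows@40mm 3.0
turn [0.07 0.04 0.08]
```

```bash
python3 -m creep '{"linear":[[0.0005,-0.001,0.03],[0,0,0.03],[0,0,0.03],[0,0,0.012],[0,0,0]],"turn":[[0,0,0],[0,0,0],[0,0,0],[0,0,0],[0,0,0]],"fingers":[60,60,60,60,60]}'|head -2
python3 -m creep '{"linear":[[0,0,0.003],[0,0,0]],"turn":[[0,0,0],[0,0,0]],"fingers":[60,60]}'
python3 go.py .5408 .1766 .075 -20
```

```text
time: 16.0
ee_pos: [0.5392, 0.1735, 0.0776]
time: 16.17
ee_pos: [0.5414, 0.1754, 0.0778]
tcp_rot: [[0.939, -0.343, 0.0], [-0.343, -0.939, -0.0], [0.0, 0.0, -1.0]]
force: [0.2, -0.8, -0.7]
gripper_width: 0.0511
t 16.17 p [0.5414 0.1754 0.0778] th -20.06 tilt [ 4.e-04 -2.e-04 -1.e+00] w 0.0511 F [ 0.2 -0.8 -0.7] q [-0.27  0.65 -0.2   2.07  0.29  0.44 -1.05]
tool delta [-0.001  -0.0009  0.0028] rows@40mm 1.0
turn [ 0.   -0.03 -0.06]
```

```bash
python3 -m creep '{"linear":[[-0.0005,0,0],[0,0,0],[0,0,0],[0,0,0],[0,0,0]],"turn":[[0,0,0],[0,0,0],[0,0,0],[0,0,0],[0,0,0]],"fingers":[30,30,30,30,30]}'
python3 go.py .5408 .1766 .075 -20
```

```text
time: 16.58
ee_pos: [0.5412, 0.1761, 0.0786]
tcp_rot: [[0.94, -0.342, 0.002], [-0.342, -0.94, -0.0], [0.002, -0.0, -1.0]]
force: [-1.5, -1.8, 7.1]
gripper_width: 0.0391
t 16.58 p [0.5412 0.1761 0.0786] th -20.02 tilt [ 1.6e-03 -2.0e-04 -1.0e+00] w 0.0391 F [-1.5 -1.8  7.1] q [-0.28  0.65 -0.2   2.07  0.29  0.44 -1.05]
tool delta [-0.0005 -0.0003  0.0036] rows@40mm 1.0
turn [-0.02 -0.09 -0.02]
```

```bash
python3 -m creep '{"linear":[[0,0,-0.001],[-0.0012,0,0],[-0.0012,0,0],[-0.0012,0,0],[-0.0012,0,0]],"turn":[[0,0,0],[0,0,0],[0,0,0],[0,0,0],[0,0,0]],"fingers":[30,30,30,30,30]}'
python3 -m creep '{"linear":[[0,0,0],[0,0,0]],"turn":[[0,0,0],[0,0,0]],"fingers":[30,30]}'
python3 go.py .5368 .1776 .075 -20
```

```text
time: 17.0
ee_pos: [0.5376, 0.1775, 0.0787]
tcp_rot: [[0.939, -0.343, 0.002], [-0.343, -0.939, -0.0], [0.002, -0.001, -1.0]]
force: [5.6, -4.2, -2.4]
gripper_width: 0.0392
time: 17.17
ee_pos: [0.5374, 0.1776, 0.0786]
tcp_rot: [[0.939, -0.343, 0.002], [-0.343, -0.939, -0.0], [0.002, -0.0, -1.0]]
force: [4.3, -3.2, -0.1]
gripper_width: 0.0394
t 17.17 p [0.5374 0.1776 0.0786] th -20.03 tilt [ 1.9e-03 -3.0e-04 -1.0e+00] w 0.0394 F [ 4.3 -3.2 -0.1] q [-0.28  0.64 -0.2   2.08  0.29  0.44 -1.06]
tool delta [-0.0005  0.0002  0.0036] rows@40mm 1.0
turn [-0.02 -0.11 -0.03]
```

```bash
python3 -m creep '{"linear":[[-0.0008,0,0],[0,0,0],[0,0,0]],"turn":[[0,0,0],[0,0,0],[0,0,0]],"fingers":[30,30,30]}'
python3 -m creep '{"linear":[[0,0,0],[0,0,0],[0,0,0],[0,0,0],[0,0,0]],"turn":[[0,0,0],[0,0,0],[0,0,0],[0,0,0],[0,0,0]],"fingers":[60,60,60,60,60]}'
python3 go.py
```

```text
time: 17.42
ee_pos: [0.5368, 0.1778, 0.0787]
tcp_rot: [[0.939, -0.343, 0.002], [-0.343, -0.939, -0.0], [0.002, -0.0, -1.0]]
force: [4.7, -3.7, -0.6]
gripper_width: 0.0393
time: 17.83
ee_pos: [0.5352, 0.1787, 0.0783]
tcp_rot: [[0.94, -0.341, -0.0], [-0.341, -0.94, 0.0], [-0.0, -0.0, -1.0]]
force: [-0.1, -0.1, 0.1]
gripper_width: 0.0512
t 17.83 p [0.5352 0.1787 0.0783] th -19.96 tilt [-3.e-04  2.e-04 -1.e+00] w 0.0512 F [-0.1 -0.1  0.1] q [-0.28  0.64 -0.2   2.08  0.29  0.44 -1.06]
```

```bash
python3 -m creep '{"linear":[[0,0,-0.02],[0,0,-0.03],[0,0,-0.03],[0,0.02,-0.02],[0,0.035,0]],"turn":[[0,0,0],[0,0,0],[0,0,0],[0,0,0],[0,0,0]],"fingers":[60,60,60,0,0]}'|head -2
python3 -m creep '{"linear":[[0,0.035,0],[0,0.035,0],[0,0.03,0],[0,0.02,0],[0,0,0]],"turn":[[0,0,0],[0,0,0],[0,0,0],[0,0,0],[0,0,0]],"fingers":[0,0,0,0,0]}'|head -2
python3 - <<'E'
from rf import *
for n in ("top","scene"):
    p,d=snapshot(n); np.save(f"pics/{n}_g.npy",p)
    img=p; tiles=[]
    for z in (.044,.054,.066,.1):
        o=cv2.convertScaleAbs(rectify(n,img,z,[.5413,.1795],-20,-40,100,-55,45,k=2.8)[...,::-1].copy(),alpha=1.4,beta=10)
        o=grid(o,-40,45,2.8); tiles.append(o)
    cv2.imwrite(f"pics/{n}_rectg.png",np.vstack([np.hstack(tiles[:2]),np.hstack(tiles[2:])]))
    P=cloud(n,d);m=(abs(P[...,0]-.541)<.1)&(abs(P[...,1]-.179)<.05)&(P[...,2]>.092)&(P[...,2]<.108)
    q=P[m][:,:2]; print(n,len(q),q.mean(0).round(4),cv2.minAreaRect((q*1000).astype(np.float32)))
E
python3 go.py
```

```text
time: 18.25
ee_pos: [0.5194, 0.1308, 0.1822]
time: 18.67
ee_pos: [0.4734, 0.0097, 0.1782]
top 240 [0.5415 0.1803] ((541.4498291015625, 180.48568725585938), (40.35954666137695, 39.672035217285156), 70.49192810058594)
scene 125 [0.5414 0.178 ] ((540.7354125976562, 177.112060546875), (42.23939514160156, 46.28710174560547), 70.16749572753906)
t 18.77 p [0.4756 0.0135 0.1785] th -20.09 tilt [ 3.e-04  1.e-04 -1.e+00] w -0.0 F [0.9 0.8 0. ] q [ 0.07  0.41 -0.29  2.21  0.22  0.55 -0.74]
```

View pics/top_rectg.png

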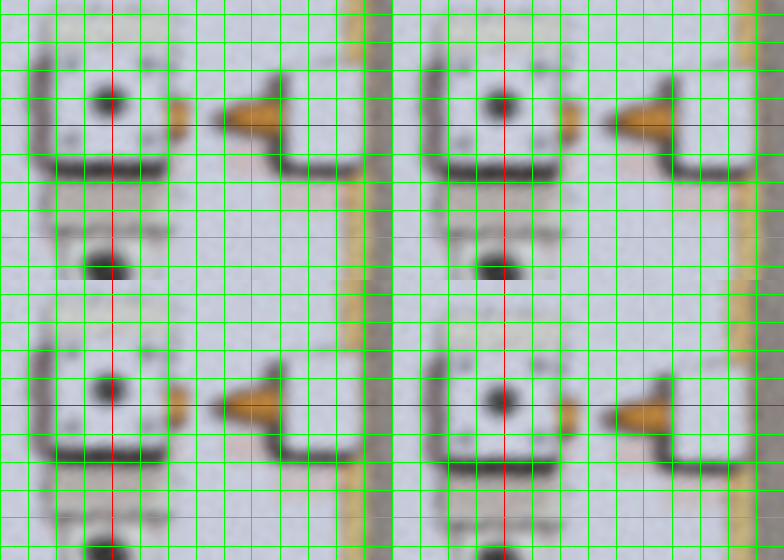

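View pics/scene_rectg.png

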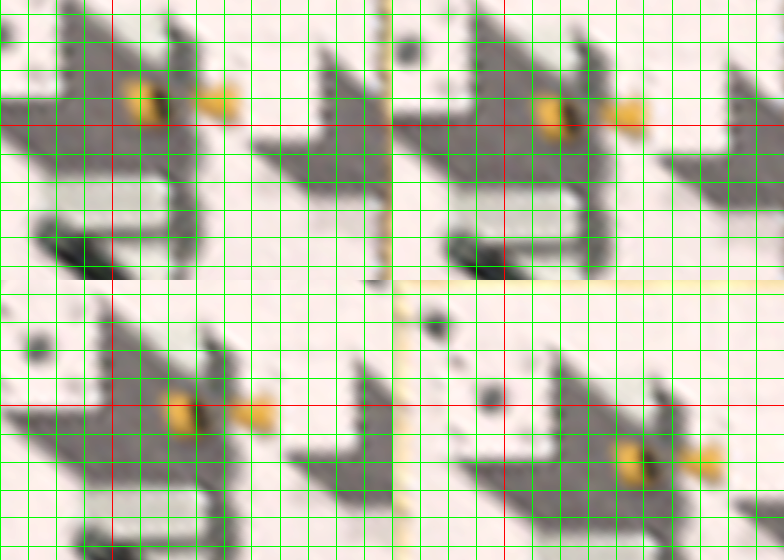

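```bash
python3 go.py .5085 .0905 .062 -20
```

```text
t 18.77 p [0.4756 0.0135 0.1785] th -20.09 tilt [ 3.e-04  1.e-04 -1.e+00] w -0.0 F [0.9 0.8 0. ] q [ 0.07  0.41 -0.29  2.21  0.22  0.55 -0.74]
tool delta [ 0.0044 -0.0836  0.1165] rows@40mm 4.0
turn [-0.01 -0.02 -0.09]
```

```bash
python3 -m creep '{"linear":[[0.002,-0.028,0],[0.002,-0.028,0],[0,-0.02,0],[0,-0.005,0],[0,0,0]],"turn":[[0,0,0],[0,0,0],[0,0,0],[0,0,0],[0,0,0]],"fingers":[0,0,0,0,0]}'|head -2
python3 -m creep '{"linear":[[0,0,0],[0,0,0]],"turn":[[0,0,0],[0,0,0]],"fingers":[0,0]}'|head -2
python3 go.py .5085 .0905 .062 -20
```

```text
time: 19.18
ee_pos: [0.5076, 0.0918, 0.1781]
time: 19.35
ee_pos: [0.5065, 0.088, 0.1781]
t 19.35 p [0.5065 0.088  0.1781] th -20.01 tilt [-9.e-04 -8.e-04 -1.e+00] w -0.0001 F [ 0.4  0.4 -0. ] q [-0.07  0.45 -0.28  2.12  0.22  0.6  -0.86]
tool delta [ 0.0011 -0.0032  0.1161] rows@40mm 3.0
turn [ 0.06  0.03 -0.01]
```

```bash
python3 -m creep '{"linear":[[0,0,0.03],[0,0,0.035],[0,0,0.032],[0,0,0.015],[0,0,0]],"turn":[[0,0,0],[0,0,0],[0,0,0],[0,0,0],[0,0,0]],"fingers":[0,0,0,0,0]}'|head -2
python3 -m creep '{"linear":[[0,-0.004,0],[0,-0.004,0],[0,-0.003,0],[0,-0.003,0],[0,-0.003,0]],"turn":[[0,0,0],[0,0,0],[0,0,0],[0,0,0],[0,0,0]],"fingers":[0,0,0,0,0]}'
python3 -m creep '{"linear":[[0,-0.002,0],[0,-0.002,0],[0,0,0]],"turn":[[0,0,0],[0,0,0],[0,0,0]],"fingers":[0,0,0]}'
python3 go.py .5172 .1126 .062
```

```text
time: 19.77
ee_pos: [0.5051, 0.0873, 0.0634]
time: 20.18
ee_pos: [0.5136, 0.1052, 0.0673]
tcp_rot: [[0.94, -0.342, 0.002], [-0.342, -0.94, 0.001], [0.002, -0.001, -1.0]]
force: [0.2, -0.1, 0.8]
gripper_width: -0.0001
time: 20.43
ee_pos: [0.5145, 0.109, 0.0665]
tcp_rot: [[0.94, -0.341, 0.0], [-0.341, -0.94, 0.0], [0.0, -0.0, -1.0]]
force: [-0.1, -0.1, 0.6]
gripper_width: 0.0001
t 20.43 p [0.5145 0.109  0.0665] th -19.96 tilt [ 5.e-04  3.e-04 -1.e+00] w 0.0001 F [-0.1 -0.1  0.6] q [-0.19  0.64 -0.18  2.18  0.31  0.35 -0.98]
tool delta [ 0.0013 -0.0043  0.0045] rows@40mm 1.0
```

```bash
python3 -m creep '{"linear":[[0.001,-0.002,0.003],[0,-0.001,0],[0,0,0]],"turn":[[0,0,0],[0,0,0],[0,0,0]],"fingers":[0,0,0]}'|sed -n '1,2p;4p'
python3 -m creep '{"linear":[[0,-0.001,0],[0,-0.001,0],[0,0,0]],"turn":[[0,0,0],[0,0,0],[0,0,0]],"fingers":[0,0,0]}'|sed -n '1,2p;4p'
python3 -m creep '{"linear":[[0,-0.001,0],[0,-0.001,0],[0,0,0]],"turn":[[0,0,0],[0,0,0],[0,0,0]],"fingers":[0,0,0]}'|sed -n '1,2p;4p'
```

```text
time: 20.68
ee_pos: [0.5163, 0.1112, 0.063]
force: [0.3, -0.6, -0.3]
time: 20.93
ee_pos: [0.5167, 0.1124, 0.0632]
force: [-1.0, -1.3, -0.3]
time: 21.18
ee_pos: [0.5167, 0.1126, 0.0631]
force: [-1.6, -7.3, 1.7]
```

```bash
python3 -m creep '{"linear":[[0,-0.002,0],[0,-0.002,0],[0,0,0]],"turn":[[0,0,0],[0,0,0],[0,0,0]],"fingers":[0,0,0]}'|sed -n '1,2p;4p'
python3 -m creep '{"linear":[[0,-0.001,0],[0,0,0],[0,0,0]],"turn":[[0,0,0],[0,0,0],[0,0,0]],"fingers":[0,0,0]}'|sed -n '1,2p;4p'
```

```text
time: 21.43
ee_pos: [0.5167, 0.1129, 0.0631]
force: [-3.7, -17.4, 7.7]
time: 21.68
ee_pos: [0.5166, 0.1129, 0.0631]
force: [-4.2, -20.1, 9.2]
```

Snug. Back off, raise, and go towards the paddle.

```bash
python3 -m creep '{"linear":[[0,0.003,0],[0,0.004,0],[0,0.008,0],[0,0.01,0],[0,0,0]],"turn":[[0,0,0],[0,0,0],[0,0,0],[0,0,0],[0,0,0]],"fingers":[0,0,0,0,0]}'| sed -n '1,2p;4p'
python3 -m creep '{"linear":[[0,0,-0.03],[0,0,-0.04],[0,0,-0.04],[0,0.02,-0.03],[0,0.03,0]],"turn":[[0,0,0],[0,0,0],[0,0,0],[0,0,0],[0,0,0]],"fingers":[0,0,0,0,0]}'|head -2
python3 -m creep '{"linear":[[0.01,0.035,0],[0.01,0.035,0],[0.01,0.035,0],[0.01,0.035,0],[0.01,0.02,0]],"turn":[[0,0,0],[0,0,0],[0,0,0],[0,0,0],[0,0,0]],"fingers":[0,0,0,0,0]}'|head -2
python3 go.py .497 -.204 .2
python3 - <<'E'
from rf import *
for n in ("top","scene"):
    img,d=snapshot(n); tiles=[]
    for z in (.044,.054,.066,.1):
        o=cv2.convertScaleAbs(rectify(n,img,z,[.5413,.1795],-20,-40,100,-55,45,k=2.8)[...,::-1].copy(),alpha=1.4,beta=10)
        tiles.append(grid(o,-40,45,2.8))
    cv2.imwrite(f"pics/{n}_recth.png",np.vstack([np.hstack(tiles[:2]),np.hstack(tiles[2:])]))
    crop(n,img,*((155,260,175,275) if n=="top" else (235,325,160,235)),n+"_h")
    P=cloud(n,d);m=(abs(P[...,0]-.541)<.1)&(abs(P[...,1]-.179)<.05)&(P[...,2]>.092)&(P[...,2]<.108)
    q=P[m][:,:2]; print(n,len(q),q.mean(0).round(4),cv2.minAreaRect((q*1000).astype(np.float32)))
E
```

```text
time: 22.1
ee_pos: [0.5099, 0.0939, 0.0632]
force: [-0.7, 0.3, -0.6]
time: 22.52
ee_pos: [0.4971, 0.0519, 0.2088]
time: 22.93
ee_pos: [0.4846, -0.1222, 0.2033]
t 22.93 p [ 0.4846 -0.1222  0.2033] th -20.15 tilt [-7.0e-04 -1.1e-03 -1.0e+00] w -0.0002 F [ 0.6 -0.2  0.1] q [ 0.36  0.4  -0.3   2.13  0.2   0.64 -0.43]
tool delta [0.0399 0.0725 0.0034] rows@40mm 3.0
top_h scale 6.0 off 155 175
top 239 [0.5413 0.1802] ((541.4879150390625, 180.58816528320312), (40.43394470214844, 39.66498565673828), 70.5685806274414)
scene_h scale 8.0 off 235 160
scene 127 [0.5413 0.1776] ((540.132568359375, 177.8480224609375), (41.92020034790039, 43.63772201538086), 74.50344848632812)
```

View pics/top_recth.png

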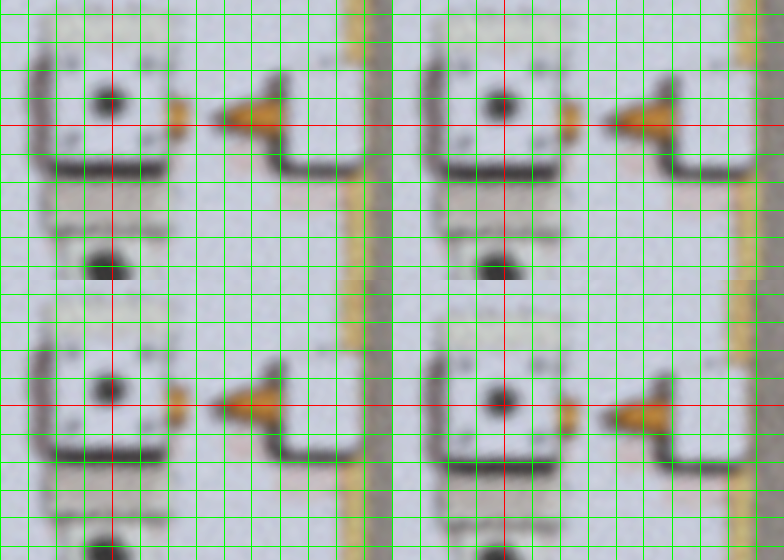

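View pics/scene_h.png

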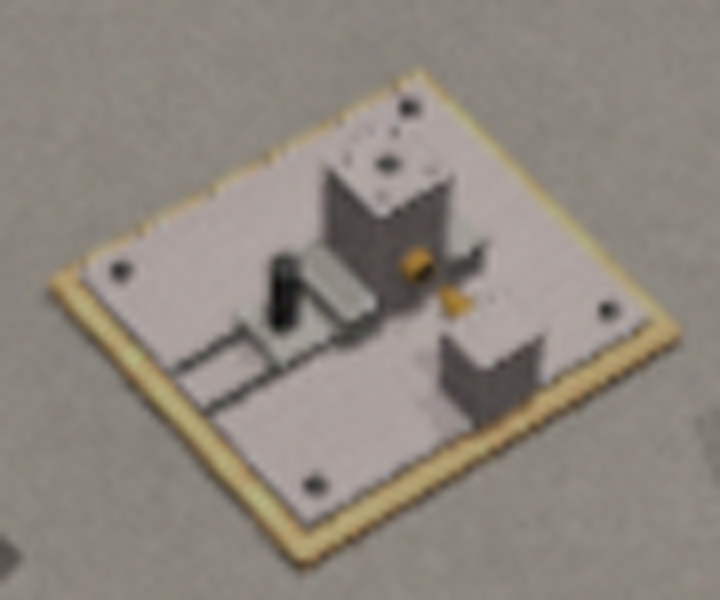

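```bash
python3 -m creep '{"linear":[[0.01,0.018,0],[0.015,0.027,0],[0.01,0.018,0],[0.004,0.006,0],[0,0,0]],"turn":[[0,0,0],[0,0,0],[0,0,0],[0,0,0],[0,0,0]],"fingers":[0,0,0,0,0]}'|head -2
python3 -m creep '{"linear":[[0,0,0.0],[0,0,0],[0,0,0]],"turn":[[0,0,0],[0,0,0],[0,0,0]],"fingers":[0,0,0]}'|head -2
python3 go.py .496 -.205 .16
python3 - <<'E'
from h import *
for n,b in (("top",(305,375,180,270)),("scene",(180,260,220,300))):
    p,d=snapshot(n); crop(n,p,*b,n+"_v1")
E
```

```text
time: 23.45
ee_pos: [0.4994, -0.1976, 0.2031]
time: 23.7
ee_pos: [0.4991, -0.1949, 0.2033]
t 23.7 p [ 0.4991 -0.1949  0.2033] th -19.86 tilt [-1.e-04  5.e-04 -1.e+00] w 0.0002 F [ 0.2 -0.1 -0.1] q [ 0.48  0.44 -0.3   2.06  0.2   0.68 -0.29]
tool delta [0.0005 0.0105 0.0433] rows@40mm 2.0
top_v1 scale 6.666666666666667 off 305 180
scene_v1 scale 7.5 off 180 220
```

View pics/scene_v1.png

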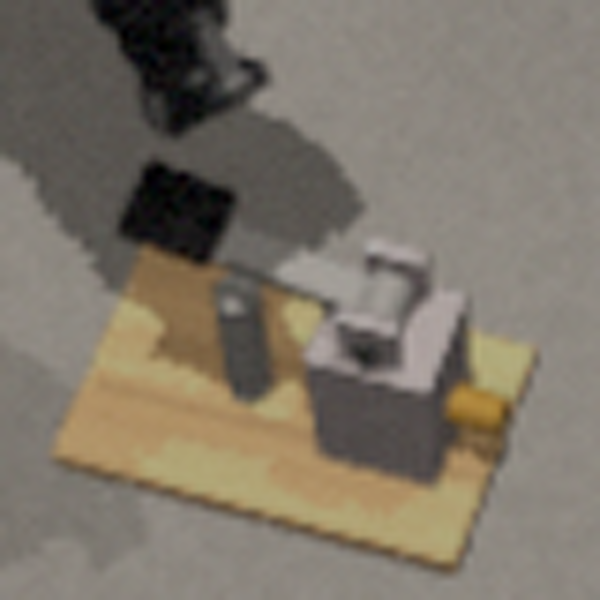

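```bash
python3 -m creep '{"linear":[[0,0.006,0.01],[0,0.005,0.015],[0,0,0.015],[0,0,0.004],[0,0,0]],"turn":[[0,0,0],[0,0,0],[0,0,0],[0,0,0],[0,0,0]],"fingers":[0,0,0,0,0]}'
python3 go.py .496 -.205 .151
python3 - <<'E'
from h import *
for n,b in (("scene",(180,260,220,300)),):
    p,d=snapshot(n); crop(n,p,*b,n+"_v2")
E
```

```text
time: 24.22
ee_pos: [0.4945, -0.2068, 0.1579]
tcp_rot: [[0.94, -0.342, -0.002], [-0.342, -0.94, 0.001], [-0.003, -0.0, -1.0]]
force: [-0.4, 0.9, -0.1]
gripper_width: 0.0002
t 24.22 p [ 0.4945 -0.2068  0.1579] th -19.97 tilt [-2.5e-03  9.0e-04 -1.0e+00] w 0.0002 F [-0.4  0.9 -0.1] q [ 0.48  0.5  -0.27  2.09  0.24  0.58 -0.3 ]
tool delta [ 0.0008 -0.0022  0.0069] rows@40mm 1.0
scene_v2 scale 7.5 off 180 220
```

View pics/scene_v2.png

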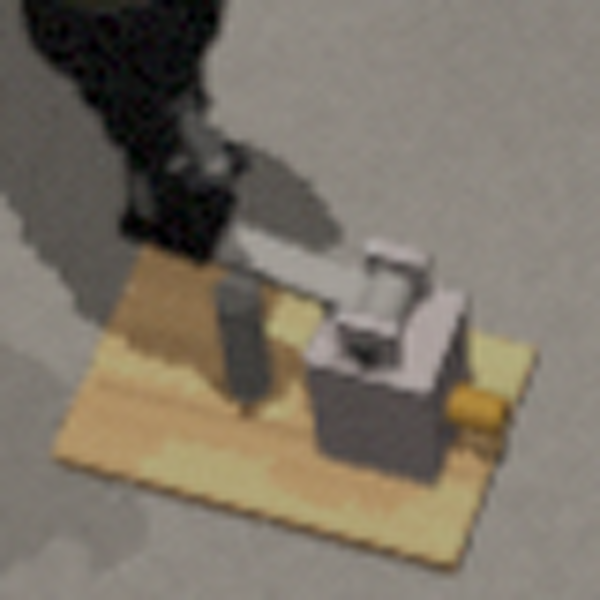

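```bash
python3 -m creep '{"linear":[[0.001,-0.001,0.002],[0,0,0.002],[0,0,0]],"turn":[[0,0,0],[0,0,0],[0,0,0]],"fingers":[0,0,0]}'|sed -n '1,2p;4p'
python3 -m creep '{"linear":[[0,0,0.002],[0,0,0.001],[0,0,0]],"turn":[[0,0,0],[0,0,0],[0,0,0]],"fingers":[0,0,0]}'|sed -n '1,2p;4p'
python3 -m creep '{"linear":[[0,0,0.002],[0,0,0.001],[0,0,0]],"turn":[[0,0,0],[0,0,0],[0,0,0]],"fingers":[0,0,0]}'|sed -n '1,2p;4p'
python3 -m creep '{"linear":[[0,0,0.002],[0,0,0.001],[0,0,0]],"turn":[[0,0,0],[0,0,0],[0,0,0]],"fingers":[0,0,0]}'|sed -n '1,2p;4p'
python3 go.py .496 -.205 .131
```

```text
time: 24.52
ee_pos: [0.4969, -0.2063, 0.1555]
force: [-0.2, 0.4, -0.9]
time: 24.77
ee_pos: [0.4965, -0.2065, 0.1524]
force: [-0.2, 0.3, 3.3]
time: 25.02
ee_pos: [0.4962, -0.2066, 0.1491]
force: [-2.9, -1.8, 4.1]
time: 25.27
ee_pos: [0.4964, -0.2065, 0.146]
force: [-1.7, -1.4, 3.9]
t 25.27 p [ 0.4964 -0.2065  0.146 ] th -19.99 tilt [-5.e-04 -0.e+00 -1.e+00] w -0.0003 F [-1.7 -1.4  3.9] q [ 0.47  0.52 -0.26  2.1   0.25  0.55 -0.32]
tool delta [-0.0009 -0.0013  0.015 ] rows@40mm 1.0
```

```bash
python3 -m creep '{"linear":[[0,0,0.002],[0,0,0.002],[0,0,0.002],[0,0,0],[0,0,0]],"turn":[[0,0,0],[0,0,0],[0,0,0],[0,0,0],[0,0,0]],"fingers":[0,0,0,0,0]}'|sed -n '1,2p;4p'
python3 -m creep '{"linear":[[0,0,0.002],[0,0,0.002],[0,0,0],[0,0,0],[0,0,0]],"turn":[[0,0,0],[0,0,0],[0,0,0],[0,0,0],[0,0,0]],"fingers":[0,0,0,0,0]}'|sed -n '1,2p;4p'
python3 go.py .496 -.205 .131
python3 -m creep '{"linear":[[0,0,0.002],[0,0,0.001],[0,0,0],[0,0,0],[0,0,0]],"turn":[[0,0,0],[0,0,0],[0,0,0],[0,0,0],[0,0,0]],"fingers":[0,0,0,0,0]}'|sed -n '1,2p;4p'
python3 go.py .496 -.205 .131
python3 - <<'E'
from ov import *
xy=[.5424,-.1933];yaw=16.7
it=[(T(rect(-.065,-.025,-.018,.018,.123),xy,yaw),(0,0,255)),(T(rect(-.06,.045,-.009,.009,.115),xy,yaw),(0,255,0))]
for n,b in (("scene",(180,260,220,300)),("top",(305,375,180,270))):
    p,d=snapshot(n); crop(n,p,*b,n+"_v3"); overlay(n,p,it,b,n+"_v3o")
    cv2.imwrite(f"pics/{n}_v3full.png",p[...,::-1])
E
```

```text
time: 25.68
ee_pos: [0.4962, -0.2065, 0.1402]
force: [-3.3, -0.6, 5.4]
time: 26.1
ee_pos: [0.4959, -0.2066, 0.1362]
force: [-5.0, -2.0, 5.8]
t 26.1 p [ 0.4959 -0.2066  0.1362] th -20.0 tilt [-1.3e-03 -2.0e-04 -1.0e+00] w 0.0004 F [-5.  -2.   5.8] q [ 0.47  0.53 -0.25  2.11  0.26  0.53 -0.32]
tool delta [-0.0005 -0.0015  0.0052] rows@40mm 1.0
time: 26.52
ee_pos: [0.4958, -0.2066, 0.1333]
force: [-5.1, -2.8, 7.7]
t 26.52 p [ 0.4958 -0.2066  0.1333] th -20.01 tilt [-1.4e-03 -2.0e-04 -1.0e+00] w -0.0003 F [-5.1 -2.8  7.7] q [ 0.47  0.54 -0.25  2.11  0.26  0.52 -0.33]
tool delta [-0.0004 -0.0016  0.0023] rows@40mm 1.0
scene_v3 scale 7.5 off 180 220
top_v3 scale 6.666666666666667 off 305 180
```

View pics/scene_v3.png

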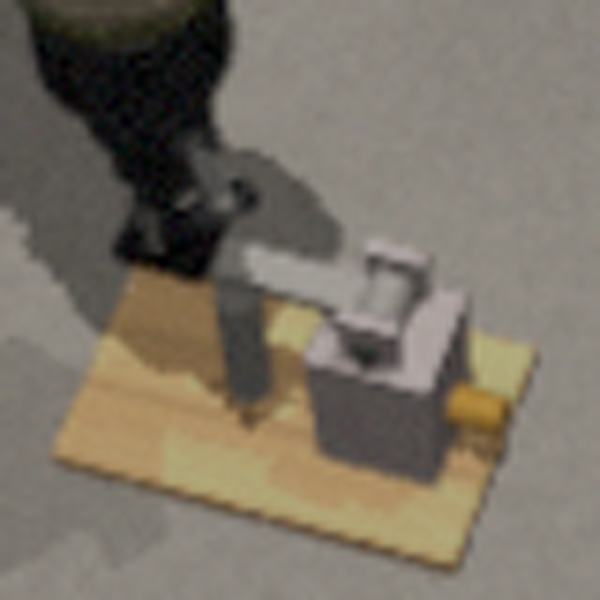

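View pics/scene_v3o.png

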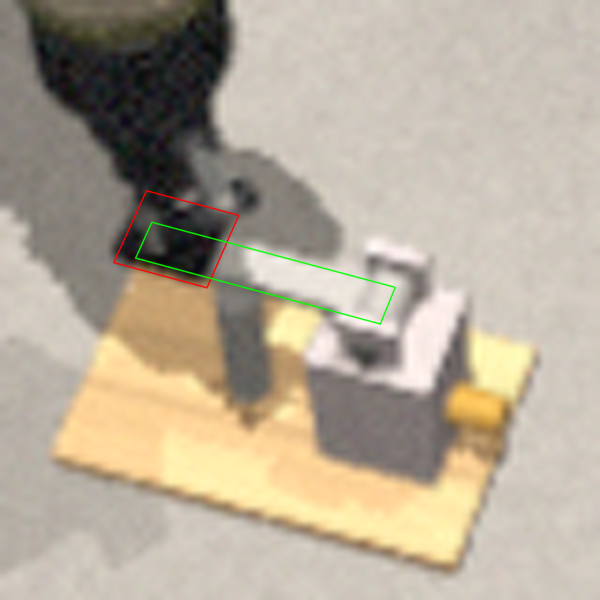

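```bash
python3 -m creep '{"linear":[[0,0,0.001],[0,0,0.001],[0,0,0],[0,0,0]],"turn":[[0,0,0],[0,0,0],[0,0,0],[0,0,0]],"fingers":[0,0,0,0]}'|sed -n '1,2p;4p'
python3 go.py .496 -.205 .131
cat > bar.py <<'E'
from ov import *
xy=np.array([.5424,-.1933]);yaw=16.7
def slope(n,P):
    L=P.copy().reshape(-1,3); L[:,:2]=(L[:,:2]-xy)@R2(yaw)
    m=(L[:,0]>-.022)&(L[:,0]<.030)&(abs(L[:,1])<.007)&(L[:,2]>.105)&(L[:,2]<.14)
    q=L[m]; a=np.polyfit(q[:,0],q[:,2],1)
    r=q[:,2]-np.polyval(a,q[:,0]); k=abs(r)<2*np.std(r); a=np.polyfit(q[k,0],q[k,2],1)
    print(n,m.sum(),"raise angle",np.arctan(-a[0]).round(3),"z at x=0",a[1].round(4), "std",r.std().round(4))
if __name__=="__main__":
    for n in ("top","scene"):
        slope(n+" before",cloud(n,np.load(f"pics/{n}0.npy")))
        D=[]
        for i in range(4): p,d=snapshot(n); D.append(d); slope(n,cloud(n,d))
        cv2.imwrite(f"pics/{n}_end.png",p[...,::-1])
E
python3 bar.py
```

```text
time: 26.95
ee_pos: [0.4956, -0.2067, 0.1313]
force: [-4.7, -1.7, 8.4]
t 26.95 p [ 0.4956 -0.2067  0.1313] th -20.01 tilt [-1.7e-03 -3.0e-04 -1.0e+00] w -0.0005 F [-4.7 -1.7  8.4] q [ 0.46  0.54 -0.25  2.11  0.26  0.52 -0.33]
tool delta [-0.0002 -0.0017  0.0003] rows@40mm 1.0
top before 103 raise angle 0.199 z at x=0 0.1251 std 0.0026
top 100 raise angle 0.009 z at x=0 0.1155 std 0.0026
top 99 raise angle -0.046 z at x=0 0.1153 std 0.0027
top 99 raise angle 0.013 z at x=0 0.1151 std 0.0026
top 101 raise angle 0.002 z at x=0 0.1157 std 0.0029
scene before 82 raise angle 0.238 z at x=0 0.1252 std 0.0039
scene 74 raise angle 0.021 z at x=0 0.1154 std 0.0039
scene 79 raise angle 0.02 z at x=0 0.1155 std 0.0037
scene 72 raise angle 0.05 z at x=0 0.1151 std 0.0037
scene 74 raise angle 0.032 z at x=0 0.1157 std 0.0034
```

```bash
python3 -m creep '{"linear":[[0,0,0.0004],[0,0,0],[0,0,0],[0,0,0],[0,0,0]],"turn":[[0,0,0],[0,0,0],[0,0,0],[0,0,0],[0,0,0]],"fingers":[0,0,0,0,0]}'|sed -n '1,2p;4p'
python3 go.py; python3 bar.py | grep -v before
python3 -m creep '{"linear":[[0,0,0],[0,0,0],[0,0,0],[0,0,0],[0,0,0]],"turn":[[0,0,0],[0,0,0],[0,0,0],[0,0,0],[0,0,0]],"fingers":[0,0,0,0,0]}'|sed -n '1,2p;4p'
```

```text
time: 27.77
ee_pos: [0.4956, -0.2067, 0.131]
force: [-5.1, -0.3, 8.4]
t 27.77 p [ 0.4956 -0.2067  0.131 ] th -20.01 tilt [-1.7e-03 -4.0e-04 -1.0e+00] w -0.0002 F [-5.1 -0.3  8.4] q [ 0.46  0.54 -0.25  2.11  0.26  0.52 -0.33]
top 100 raise angle 0.006 z at x=0 0.1151 std 0.0028
top 102 raise angle 0.012 z at x=0 0.1154 std 0.0028
top 99 raise angle 0.009 z at x=0 0.1151 std 0.003
top 98 raise angle 0.025 z at x=0 0.1151 std 0.0029
scene 69 raise angle 0.04 z at x=0 0.1158 std 0.0035
scene 74 raise angle 0.015 z at x=0 0.1148 std 0.0033
scene 69 raise angle 0.009 z at x=0 0.1152 std 0.0034
scene 69 raise angle 0.016 z at x=0 0.1154 std 0.0034
time: 28.58
ee_pos: [0.4956, -0.2067, 0.1309]
force: [-4.5, -1.6, 8.7]
```

View pics/top_end.png

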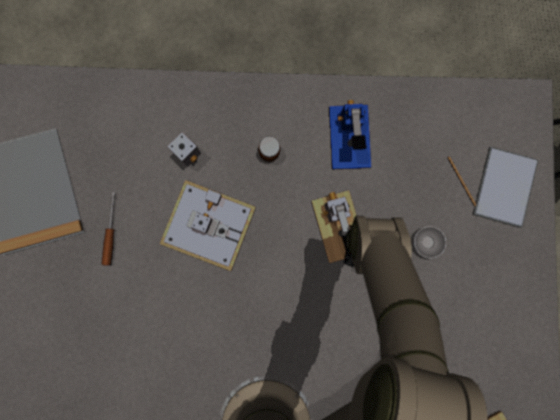

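The final top view shows the block clamped in the fixture with its port towards the nozzle (about 203,222). The arm is on the paddle (about 350,250), and the jar, screwdriver and dish are where they started. The hold is steady, so I'm handing in.

```bash
python3 -c "
from rig import *
job_done(); s=read_state(); print(s['time'],s['ee_pos'],s['force'])"
```

```text
the job is handed in; nothing more can be done
the job is handed in; nothing more can be done
```

The job is handed in at about 28.6 s of the 58 s allowed; `job_done()` gave no verdict, and no state could be read after the hand-in. The block is turned and clamped, and the lever was level and held at my last reading.

**Block:** I lifted it, turned it 92.7° so the port faces the nozzle, and set it down. The camera then showed it about 4.8 mm too far towards the nozzle. I re-gripped it, slid it back along the jaws and pushed the jaw up again. The cause looks like a robot-to-camera offset of about 3.6 mm, more than the stated 2 mm.

**Clamp:** The last jaw push reached about 20 N with no further movement, so the block is hard against the fixed jaw. The jaw post matches a jaw reading of about 0.005. The block is within about 1 mm of midway and about 0.5° of square, from the top camera. The scene camera's outline of the block top was noisier: it read about 4° off in angle in the last look.

**Lever:** I pressed the paddle only after the clamp was done. At the last check the tool was at z = 0.131 m, with about 8.5 N on the paddle and the measured position steady.
- **Top camera:** the bar read about 0.01 rad above level.
- **Scene camera:** it read about 0.02 rad above level.
- **Noise:** single readings varied by about 0.02–0.03 rad, so the lever is level to within measurement. It was never pressed near its bottom stop.

**Bystanders:** The jar, screwdriver, dish and the look-alikes were not touched and appear unmoved in the last top picture.

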